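# Close the seed canister and nest the sorting pans

## Robot

A 6-joint arm with a two-finger parallel gripper is mounted at the origin on the work surface. World frame = base frame: x ahead of the robot, y to its left, z up, the work surface at z = 0. Lengths are in m, angles in degrees, forces in N, time in s.
With the tool pointing down it reaches from about 0.275 to 0.875 m from the base axis. Payload 12.5 kg.
Tool frame: the origin (TCP) lies between the finger pads; the fingertips stand 17 mm ahead of it and the grasp point (between the pads) lies 2 mm behind it; x points along the fingers, y is the direction in which the jaws open and shut, and the axes are right-handed (so a half turn about x gives the same grasp; the last joint's range is limited). The gripper opens to 85 mm and grips with 20 to 120 N. Pads are 22 mm wide; open, the fingers measure 114 mm over their backs; the gripper's body (76 mm by 85 mm) begins 54 mm behind the grasp point. The pads swing forward as they close: fully open they stand 13 mm farther back than shut.
Start: joints at [69.637, 20.094, 94.641, -0, 65.266, -4.847], TCP at [0.147, 0.53, 0.248] pointing down, gripper open.
Joint ranges: [-157.81, 157.81], [-45, 120.19], [0.68, 151.7], [-89.99, 269.99], [4.06, 180], [-164.3, 164.3]. Speed limits (degrees/s): [127.2, 127.2, 159.86, 180, 180, 180].

## Interface

Orientations are given as a 3x3 rotation matrix whose columns are the frame's x, y, z axes.
In Python, from bench import ctrl gives the robot as it stands.
- The arm moves only by the shell command python3 -m creep 'ROWS' [OPENING]. ROWS is JSON, a list of rows, each a list of 2 entries, a list of its own where there are three numbers: the shift along the tool's x, y, z in m, then the turn about the tool's x in degrees. In form: [[[dx, dy, dz], roll], ...]. A call has exactly 8 rows; each row shifts and turns the commanded pose from where the row before left it, along the tool's axes as they then stand; what a row does not reach is not made up. A row lasts 1/8 s, in which the tool goes at most 62.5 mm and 10.7 degrees, less where a joint would pass 70% of its speed; a pose out of reach is approached as far as the arm can. A call is refused whole if a number of a shift passes 0.0625 or a number of a turn 10.7, either way. A call with a gripper value outside its range is refused whole. OPENING is the opening, from -1 (shut) to 1 (fully open), set as the call begins (- or left out, the last holds). The fingers move at their own pace and stop on an object; the grip force is fixed at half the most. Time passes only in rows, so rows that do not move let the fingers close, or fill a call up. It gives the time, the measured TCP pose, the force and the opening at its end, in the units of the state.
- ctrl.state(): the state, without advancing time (a new reading comes with each control period).
- ctrl.snapshot(name): name is "scene" or "side" or "wrist"; returns a dict with "color" (480x640x3 uint8, red, green, blue), "fx", "fy", "cx", "cy" (pixels), "origin" and "rotation" of the camera in the world; the wrist camera has in their place "tool_from_camera" (4x4, takes a point from camera to tool coordinates, whose origin is the TCP and whose axes are the tool frame's). Camera axes: x right, y down, z forward; pixel columns grow to the right and rows downward; lengths in m; the calibration is good to about 2 mm. The wrist camera is an equidistant fisheye: a pixel r from the principal point sees the ray r / f radians off the axis. A picture is of the moment at which its call begins: read the wrist's pose just before it. There is no depth.
- ctrl.finish_job(): hands the job in, once; it reports no verdict.
The state is a dict: "time": time; "q": joint angles; "qvel": joint speeds; "tau": joint torques, N m; "eef_pos": TCP position; "tcp_rot": TCP orientation; "wrist_force": force on the tool from outside, world axes, zero at the start; "moment": the same for the moment, N m; "width": finger opening in m.
Only numpy, scipy, OpenCV 4.12 (cv2) and the standard library are available. Lean on these libraries where they do the work, as an engineer would, in place of code of your own. Each camera call takes 0.05 s, during which the arm holds its last target. There are 200 camera calls.

## Task

Clear down the seed-sorting bench. Set the cap on the seed canister, turn it back (anticlockwise from above) until it drops in at the start of the thread, then forward (clockwise) until it is fully home. Nest all the loose sorting pans in the heavy base pan in one upright stack, the handles turned to clear each other so that every pan sits fully down in the one below, and leave the amber seed jar, the glass dish and the glass cup where they stand.

Things in the scene. Friction and masses are not known exactly. Their poses are not given: they have to be found in the camera images.
- neck (a point): On the axis of the fixed white canister (84 across, foot 120 across), at its shoulder 100 above the bench where the neck begins; z up. Neck 44 across, 26 tall, with a coarse right-hand thread of three equal starts, 56 across. The starts are unmarked and x says nothing about them. Cap dropped in at a start screws down 5 in 75 to 100 degrees clockwise to a hard stop.
- mouth (a point): Centre of the canister's mouth, 26 above point neck. A cap set on normally rests with its lugs on top of the thread; clockwise it jams there. Turned anticlockwise (at most 120 degrees) it climbs up to 5, then drops freely by 10 under its own weight into a start, where a stop blocks further backing. With luck it drops in as it is set down.
- cap_grip (a point): The loose black cap, about 120 g, upright on the bench at the start: 66 across, skirt and plate 30 tall, three lugs inside the skirt, not aligned with the bar grip on top (50 long, 14 thick, 34 tall). This point: on the cap's axis, in the bar, 22 above the plate, 52 above the skirt's lower edge, 12 below the bar's top; x along the bar (either way), z up.
- cap_rim (a point): Centre of the cap's lower edge. Its height above point neck: 20.5 or 12.5 to 17.5 resting on top of the thread, 7.5 dropped in at a start, 2.5 fully home. With fingers loosely round the bar (20 apart) the cap is turned and still free to sink; a firm grip holds it up.
- base_mid (a point): The heavy base pan (0.6 kg), on the bench, empty, the pan nearest y = 0 at the start. All pans are alike: steel, 40 tall, conical, outer radius 26 at the underside, 46 at the rim, wall 3, flat floor 12 thick. This point: on the axis, 20 above the underside; x along its handle, z up. A pan fully nested sits 12 above the one below.
- base_handle (a point): Middle of the base pan's handle, 78 from the pan's axis. Each pan's handle is a bar 12 wide and 20 tall, top flush with the rim, from 54 to 105 from the axis, joined to the rim by a thin web. A handle over the handle below holds the pan up and askew; neighbours in the stack clear when 0.4 rad or more apart.
- pan1_mid (a point): A loose pan (three or four are present), about 120 g, like the base pan in shape, standing on the bench at the start. This point: on its axis, 20 above the underside; x along its handle, z up.
- pan1_handle (a point): Where to pinch this loose pan's handle (bar 12 wide, 20 tall): middle of the bar, 78 from the pan's axis, 30 above its underside; x along the handle, z up.
- pan2_mid (a point): A loose pan (three or four are present), about 120 g, like the base pan in shape, standing on the bench at the start. This point: on its axis, 20 above the underside; x along its handle, z up.
- pan2_handle (a point): Where to pinch this loose pan's handle (bar 12 wide, 20 tall): middle of the bar, 78 from the pan's axis, 30 above its underside; x along the handle, z up.
- pan3_mid (a point): A loose pan (three or four are present), about 120 g, like the base pan in shape, standing on the bench at the start. This point: on its axis, 20 above the underside; x along its handle, z up.
- pan3_handle (a point): Where to pinch this loose pan's handle (bar 12 wide, 20 tall): middle of the bar, 78 from the pan's axis, 30 above its underside; x along the handle, z up.
- pan4_mid (a point): A loose pan (three or four are present), about 120 g, like the base pan in shape, standing on the bench at the start. This point: on its axis, 20 above the underside; x along its handle, z up.
- pan4_handle (a point): Where to pinch this loose pan's handle (bar 12 wide, 20 tall): middle of the bar, 78 from the pan's axis, 30 above its underside; x along the handle, z up.
- seedjar: Bystander: closed amber glass jar, 60 across, 95 tall; origin at its underside. Leave alone.
- dish: Bystander: shallow glass dish 96 across, 16 tall, on the left near the robot; origin at its underside. Leave alone.
- toolcup: Bystander: glass cup 66 across, 75 tall; origin at its underside. Leave alone.
Not all that is in view belongs to the job. What is shaped like the part that bears pan2_mid but pink is not meant. What is shaped like the part that bears pan3_mid but blue or red is not meant.

How it is judged:
By the outcome, as a careful person would: the job done as asked, in the order asked, and still so for the second after the job is handed in, with the robot touching nothing.
Of pan1, pan2, pan3, pan4 only 3 to 4 are there at a start; the rules pass over those that are not, and their reading is None.
At some moment in a run one of pan1, pan2, pan3, pan4 may be knocked a few centimetres aside while the robot is not near it.
It also fails if it takes over 210 s, if anything falls off the work surface, if the arm or the gripper's body presses on something with over 40 N, if the wrist force passes 120 N, or if a joint passes its speed limit or range.

## Working session

There is one attempt and no reset: what is moved stays moved. The work goes in short steps, Python scripts to look and compute and a shell command to move; the robot and the scene stay as the last step left them, time stands still between calls to the robot, and variables do not carry over. Pictures are saved under pics/ and viewed, about 12 in all and at most 16, crops included, and the job is handed in when it is done.

```bash
ls; mkdir -p pics; python3 - <<'E'
from bench import ctrl
import cv2,pickle
print(ctrl.state())
d={}
for n in ("scene","side","wrist"):
    s=ctrl.snapshot(n); d[n]=s
    cv2.imwrite(f"pics/a_{n}.png",s["color"][:,:,::-1])
    print(n,{k:v for k,v in s.items() if k!="color"})
pickle.dump(d,open("a.pkl","wb"))
E
```

```text
pics
{'time': 0.0, 'q': array([ 6.96368563e+01,  2.01251434e+01,  9.46770931e+01, -1.55791141e-03,
        6.52646950e+01, -4.84669119e+00]), 'qvel': array([-0.03621941,  0.00831034,  0.09841231, -0.01255866, -0.0472423 ,
        0.05730588]), 'tau': array([-5.25860960e-04, -5.06096220e+01, -2.91410923e+01, -1.37033571e-04,
        4.43602839e-03, -5.31244450e-05]), 'eef_pos': array([0.14700176, 0.5296704 , 0.24774975]), 'tcp_rot': array([[-3.83335802e-04,  2.67503872e-01,  9.63556709e-01],
       [-1.10376359e-03,  9.63556080e-01, -2.67504137e-01],
       [-9.99999317e-01, -1.16608273e-03, -7.41045084e-05]]), 'wrist_force': array([ 1.23239594,  0.31411265, -0.19712638]), 'moment': array([0.02746695, 0.00614141, 0.03998594]), 'width': 0.08557675641721077}
scene {'fx': 435.4862141404992, 'fy': 435.4862141404992, 'cx': 319.3843020257601, 'cy': 231.85013944814023, 'origin': array([1.21751714, 0.04974128, 1.0289873 ]), 'rotation': array([[-3.73942192e-03,  7.99157702e-01, -6.01109794e-01],
       [ 9.99991243e-01,  4.11779833e-03, -7.46317782e-04],
       [ 1.87882330e-03, -6.01107321e-01, -7.99166102e-01]])}
side {'fx': 519.4604756358444, 'fy': 519.4604756358444, 'cx': 315.8011894233959, 'cy': 235.2927571507555, 'origin': array([-0.21965339, -0.69754547,  1.02885356]), 'rotation': array([[ 0.71151259, -0.4576881 ,  0.53317112],
       [-0.70254132, -0.47806711,  0.52715039],
       [ 0.01362112, -0.74964888, -0.66169557]])}
wrist {'fx': 371.64829954431775, 'fy': 371.64829954431775, 'cx': 327.25061373034066, 'cy': 233.8670519453735, 'tool_from_camera': array([[ 1.61803607e-04, -3.06549389e-01,  9.51854740e-01,
        -1.24919676e-01],
       [ 9.99999977e-01,  1.86505511e-04, -1.09922710e-04,
        -5.28949536e-05],
       [-1.43829415e-04,  9.51854735e-01,  3.06549412e-01,
        -7.76781907e-02],
       [ 0.00000000e+00,  0.00000000e+00,  0.00000000e+00,
         1.00000000e+00]])}
```

View pics/a_scene.png

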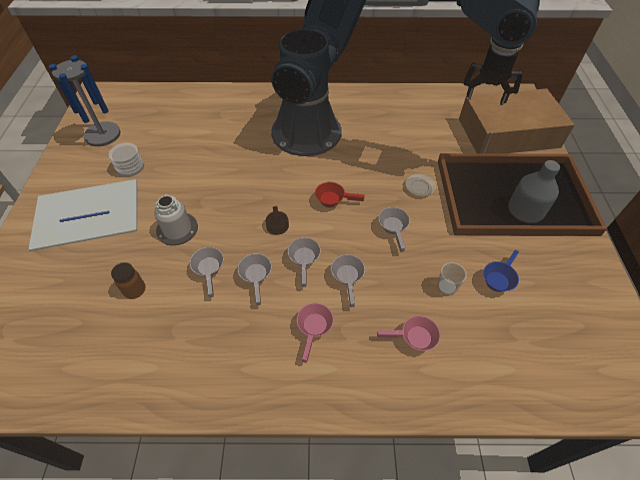

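View pics/a_side.png

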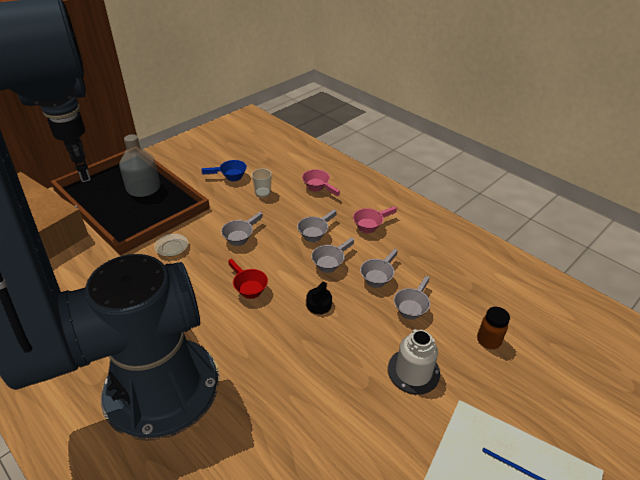

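```bash
cat > h.py <<'E'
import numpy as np,cv2
X0,X1,Y0,Y1=0.25,0.75,-0.40,0.40
def P(s,p):
    c=(np.asarray(p,float)-s["origin"])@s["rotation"]
    return np.stack([c[...,0]/c[...,2]*s["fx"]+s["cx"],c[...,1]/c[...,2]*s["fy"]+s["cy"]],-1)
def rect(s,z,k=1000,b=(X0,X1,Y0,Y1)):
    # col = (Y1-y)*k ; row=(X1-x)*k  : view from above, x up, y left
    w=np.float32([[b[1],b[3],z],[b[1],b[2],z],[b[0],b[2],z],[b[0],b[3],z]])
    W=int((b[3]-b[2])*k);H=int((b[1]-b[0])*k)
    M=cv2.getPerspectiveTransform(np.float32(P(s,w)),np.float32([[0,0],[W,0],[W,H],[0,H]]))
    return cv2.warpPerspective(np.ascontiguousarray(s["color"][:,:,::-1]),M,(W,H),flags=cv2.INTER_CUBIC)
E
python3 - <<'E'
from h import *
import pickle
d=pickle.load(open("a.pkl","rb"))
for n in("scene","side"):
    r=rect(d[n],.04)
    c=cv2.HoughCircles(cv2.GaussianBlur(cv2.cvtColor(r,cv2.COLOR_BGR2GRAY),(3,3),0),cv2.HOUGH_GRADIENT,1,60,param1=120,param2=16,minRadius=43,maxRadius=48)
    o=r.copy()
    for x,y,q in c[0]:
        print(n,"px",round(x),round(y),"xy",np.round([X1-y/1000,Y1-x/1000],4),q); cv2.circle(o,(int(x),int(y)),int(q),(0,255,0),1)
    for v in range(0,800,100): cv2.putText(o,f"{Y1-v/1000:.1f}",(v,10),0,.4,(0,0,0),1)
    cv2.imwrite(f"pics/b_{n}.png",o)
E
```

```text
scene px 658 176 xy [ 0.5735 -0.2575] 44.1
scene px 528 156 xy [ 0.5945 -0.1275] 46.0
scene px 138 324 xy [0.4255 0.2615] 46.3
scene px 278 158 xy [0.5925 0.1215] 46.3
side px 318 424 xy [0.3255 0.0815] 46.3
side px 658 176 xy [ 0.5745 -0.2575] 44.1
side px 276 150 xy [0.5995 0.1245] 44.9
side px 396 210 xy [0.5405 0.0045] 44.1
side px 524 154 xy [ 0.5955 -0.1235] 45.2
```

View pics/b_scene.png

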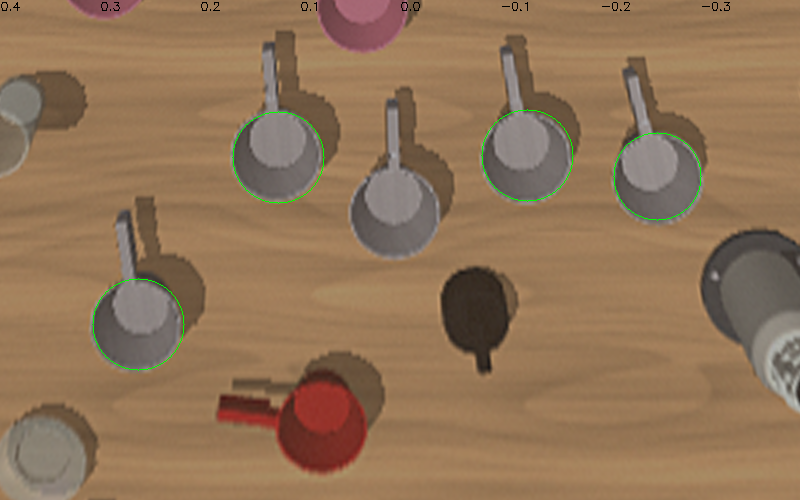

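```bash
cat >> h.py <<'E'
from scipy.optimize import minimize
S=4
t=np.linspace(0,2*np.pi,60,endpoint=False)
def circ(r,z): return np.stack([r*np.cos(t),r*np.sin(t),0*t+z],1)
def box(x0,x1,w,z0,z1): return np.array([[x,y,z] for x in(x0,x1) for y in(-w,w) for z in(z0,z1)])
PAN=[np.r_[circ(.026,0),circ(.046,.04)],box(.045,.105,.0025,.034,.04),box(.054,.105,.006,.02,.04)]
CAP=[np.r_[circ(.033,0),circ(.033,.03)],box(-.025,.025,.007,.03,.064)]
CAN=[np.r_[circ(.06,0),circ(.06,.006)],np.r_[circ(.042,0),circ(.042,.088),circ(.03,.1)],np.r_[circ(.025,.1),circ(.022,.126)]]
def place(pts,p):
    c,s=np.cos(p[2]),np.sin(p[2]); R=np.array([[c,-s,0],[s,c,0],[0,0,1]])
    return pts@R.T+[p[0],p[1],p[3] if len(p)>3 else 0]
def greymask(im):
    h=cv2.cvtColor(im,cv2.COLOR_RGB2HSV); return ((h[...,1]<70)).astype(np.uint8)
def darkmask(im): return (im.max(2)<75).astype(np.uint8)
def canmask(im):
    h=cv2.cvtColor(im,cv2.COLOR_RGB2HSV); return ((h[...,1]<70)|(im.max(2)<75)).astype(np.uint8)
def fit(snaps,model,p0,maskf,pad=14,free=(0,1,2)):
    its=[]
    for s in snaps:
        uv=np.vstack([P(s,place(m,p0)) for m in model])
        a=np.maximum(np.floor(uv.min(0)-pad),0).astype(int);b=np.ceil(uv.max(0)+pad).astype(int)
        m=maskf(s["color"])[a[1]:b[1],a[0]:b[0]].astype(np.float32)
        its.append((s,a,m))
    def cost(v):
        p=np.array(p0,float); p[list(free)]=v; e=0
        for s,a,m in its:
            r=np.zeros((m.shape[0]*S,m.shape[1]*S),np.uint8)
            for k in model:
                q=(P(s,place(k,p))-a+.5)*S-.5
                cv2.fillConvexPoly(r,cv2.convexHull(np.round(q*16).astype(np.int32)),1,shift=4)
            r=cv2.resize(r.astype(np.float32),(m.shape[1],m.shape[0]),interpolation=cv2.INTER_AREA)
            e+=np.abs(r-m).sum()/m.sum()
        return e
    v0=np.array(p0,float)[list(free)]; best=None
    for d in (.01,.004):
        st=np.array([.15 if i==2 else d for i in free])
        sim=np.vstack([v0]+[v0+st*np.eye(len(v0))[i] for i in range(len(v0))])
        o=minimize(cost,v0,method="Nelder-Mead",options=dict(initial_simplex=sim,xatol=1e-4,fatol=1e-4)); v0=o.x
    return v0,o.fun/len(snaps)
E
cat > m1.py <<'E'
from h import *
import pickle
d=pickle.load(open("a.pkl","rb"))
L={"A":(.4255,.2615,.1,),"B":(.593,.1225,.1),"base":(.5385,.0047,0),"C":(.5945,-.1265,.15),"D":(.5735,-.2575,.2)}
def go(n,m,p,f):
    for k in (("scene","side"),("scene",),("side",)):
        v,e=fit([d[i] for i in k],m,p,f); print(n,k,np.round(v[:2],4),"deg",round(float(np.degrees(v[2])),1) if len(v)>2 else "","res",round(e,3))
for n,p in L.items(): go(n,PAN,p,greymask)
go("cap",CAP,(.43,-.065,1.6),darkmask)
for k in (("scene","side"),("scene",),("side",)):
    v,e=fit([d[i] for i in k],CAN,(.44,-.33,0),canmask,free=(0,1)); print("can",k,np.round(v,4),round(e,3))
E
python3 m1.py
python3 - <<'E'
from h import *
import pickle
d=pickle.load(open("a.pkl","rb"))
a=d["scene"]["color"][180:260,140:300,::-1];b=d["side"]["color"][270:400,280:450,::-1]
cv2.imwrite("pics/c.png",np.vstack([cv2.resize(a,(640,320),interpolation=2),cv2.resize(b,(366,280),interpolation=2)[:, :366] if 0 else cv2.copyMakeBorder(cv2.resize(b,(366,280),interpolation=2),0,0,0,274,0)]))
E
```

```text
A ('scene', 'side') [0.4248 0.266 ] deg 8.3 res 0.128
A ('scene',) [0.4231 0.2654] deg 8.2 res 0.122
A ('side',) [0.4285 0.268 ] deg 8.5 res 0.084
B ('scene', 'side') [0.5949 0.1249] deg 4.7 res 0.303
B ('scene',) [0.5941 0.1246] deg 4.7 res 0.137
B ('side',) [0.5988 0.1269] deg 6.5 res 0.44
base ('scene', 'side') [0.5372 0.0061] deg 1.5 res 0.304
base ('scene',) [0.5364 0.0057] deg 1.2 res 0.093
base ('side',) [0.5411 0.008 ] deg 2.2 res 0.476
C ('scene', 'side') [ 0.5933 -0.1247] deg 9.8 res 0.215
C ('scene',) [ 0.5919 -0.1252] deg 9.6 res 0.068
C ('side',) [ 0.5961 -0.1235] deg 11.0 res 0.317
D ('scene', 'side') [ 0.5725 -0.2569] deg 14.5 res 0.301
D ('scene',) [ 0.5712 -0.2575] deg 14.0 res 0.237
D ('side',) [ 0.5758 -0.2552] deg 14.1 res 0.33
cap ('scene', 'side') [ 0.4229 -0.0773] deg 102.2 res 0.222
cap ('scene',) [ 0.4207 -0.0781] deg 99.5 res 0.167
cap ('side',) [ 0.4234 -0.0769] deg 195.1 res 0.171
can ('scene', 'side') [ 0.4365 -0.3733] 0.214
can ('scene',) [ 0.4324 -0.3753] 0.228
can ('side',) [ 0.4381 -0.3727] 0.166
```

View pics/c.png

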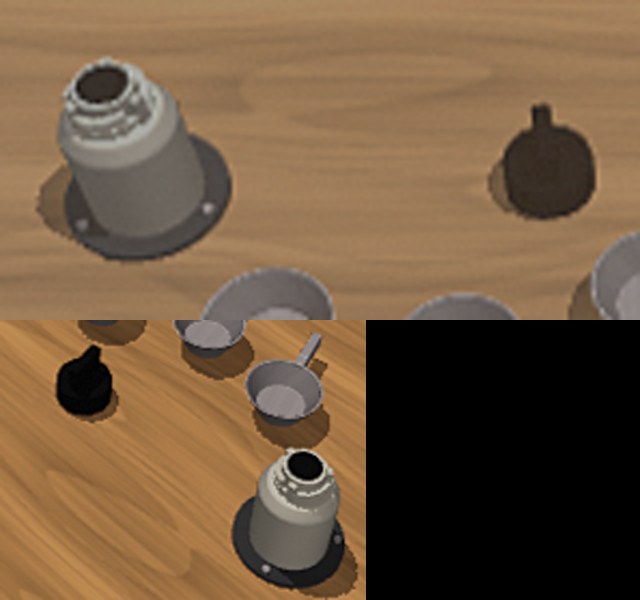

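```bash
cat >> h.py <<'E'
def st():
    from bench import ctrl
    return ctrl.state()
def yaw(s): return np.degrees(np.arctan2(s["tcp_rot"][1,1],s["tcp_rot"][0,1]))
def delta(tx,ty,tz,phi=None):
    "shift in present tool axes, then roll"
    s=st(); R=s["tcp_rot"]; d=R.T@(np.array([tx,ty,tz])-s["eef_pos"])
    print("pos",np.round(s["eef_pos"],4),"phi",round(yaw(s),2),"q6",round(s["q"][5],1),"F",np.round(s["wrist_force"],1),"w",round(s["width"],4),"t",round(s["time"],2))
    print("shift mm",np.round(d*1000,1),"roll",None if phi is None else round((yaw(s)-phi+180)%360-180,2))
E
python3 - <<'E'
from h import *
import pickle
d=pickle.load(open("a.pkl","rb"))
for y in (-.2,.2):
  for k in (("scene","side"),("scene",),("side",)):
    v,e=fit([d[i] for i in k],CAP,(.42,-.077,y),darkmask); print(k,np.round(v[:2],4),np.degrees(v[2]),e)
E
R='[[0,-0.032,0.0268],0]'; python3 -m creep '[[[0,-0.032,0.0268],0],[[0,-0.032,0.0268],0],[[0,-0.032,0.0268],0],[[0,-0.032,0.0268],0],[[0,-0.032,0.0268],0],[[0,-0.032,0.0268],0],[[0,-0.032,0.0268],0],[[0,-0.032,0.0268],0]]' 1
python3 -m creep '[[[0,-0.032,0.0268],0],[[0,-0.032,0.0268],0],[[0,-0.032,0.0268],0],[[0,-0.032,0.0268],0],[[0,-0.032,0.0268],0],[[0,-0.032,0.0268],0],[[0,-0.032,0.0268],0],[[0,-0.032,0.0268],0]]'
python3 -m creep '[[[0,0,0],10.3],[[0,0,0],10.3],[[0,0,0],10.3],[[0,0,0],10.3],[[0,0,0],10.3],[[0,0,0],10.3],[[0,0,0],10.3],[[0,0,0],10.3]]'
python3 -m creep '[[[0,0,0],10.3],[[0,0,0],10.3],[[0,0,0],10.3],[[0,0,0],10.3],[[0,0,0],10.3],[[0,0,0],10.3],[[0,0,0],10.3],[[0,0,0],10.3]]'
```

```text
('scene', 'side') [ 0.4228 -0.0771] 11.070021186990587 0.12220347672700882
('scene',) [ 0.4218 -0.0778] 8.668064484613911 0.08861111104488373
('side',) [ 0.4233 -0.077 ] 11.875651677449094 0.14595170319080353
('scene', 'side') [ 0.4228 -0.0772] 11.097844842178597 0.1289631873369217
('scene',) [ 0.4216 -0.0777] 9.438676893772756 0.08986110985279083
('side',) [ 0.4235 -0.0768] 14.892839940195234 0.15830419957637787
time: 1.15
eef_pos: [0.2855, 0.2247, 0.2483]
tcp_rot: [[0.0, 0.267, 0.964], [0.0, 0.964, -0.267], [-1.0, 0.0, 0.0]]
wrist_force: [1.0, -0.2, -0.1]
width: 0.0854
time: 2.15
eef_pos: [0.4236, -0.0795, 0.2482]
tcp_rot: [[-0.0, 0.268, 0.963], [0.0, 0.963, -0.268], [-1.0, 0.0, -0.0]]
wrist_force: [1.1, 1.1, -0.1]
width: 0.0857
time: 3.15
eef_pos: [0.4232, -0.0781, 0.2482]
tcp_rot: [[-0.0, 0.99, -0.144], [0.0, -0.144, -0.99], [-1.0, -0.0, -0.0]]
wrist_force: [-1.4, -0.2, -0.5]
width: 0.0854
time: 4.15
eef_pos: [0.4232, -0.078, 0.2482]
tcp_rot: [[-0.0, -0.011, -1.0], [0.0, -1.0, 0.011], [-1.0, -0.0, 0.0]]
wrist_force: [-0.4, 0.8, -0.1]
width: 0.0851
```

```bash
cat >> h.py <<'E'
P0=P
def P(s,p):
    if "T" not in s: return P0(s,p)
    c=(np.asarray(p,float)-s["T"][:3,3])@s["T"][:3,:3]
    rr=np.hypot(c[...,0],c[...,1])+1e-12; a=np.arctan2(rr,c[...,2])/rr
    return np.stack([c[...,0]*a*s["fx"]+s["cx"],c[...,1]*a*s["fy"]+s["cy"]],-1)
def wrist():
    from bench import ctrl
    q=ctrl.state(); s=ctrl.snapshot("wrist"); W=np.eye(4); W[:3,:3]=q["tcp_rot"]; W[:3,3]=q["eef_pos"]
    s["T"]=W@s["tool_from_camera"]; return s
def draw(s,model,p,im):
    for k in model: cv2.polylines(im,[cv2.convexHull(np.round(P(s,place(k,p))).astype(np.int32))],True,(0,255,0),1)
E
python3 -m creep '[[[0,0,0],-10],[[0,0,0],0],[[0,0,0],0],[[0,0,0],0],[[0,0,0],0],[[0,0,0],0],[[0,0,0],0],[[0,0,0],0]]' >/dev/null
python3 - <<'E'
from h import *
s=wrist()
v,e=fit([s],CAP,(.4228,-.0771,.19),darkmask); print(np.round(v,4),np.degrees(v[2]),e)
im=s["color"][:,:,::-1].copy(); draw(s,CAP,v,im); cv2.imwrite("pics/d.png",im)
delta(v[0],v[1],.25,np.degrees(v[2])-90)
E
```

```text
[ 0.4247 -0.0776  0.1726] 9.887267902287826 0.03841264545917511
pos [ 0.4233 -0.0781  0.2483] phi -80.32 q6 63.7 F [-1.1  0.3 -0.1] w 0.0852 t 5.2
shift mm [-1.7 -0.2 -1.4] roll -0.21
```

View pics/d.png

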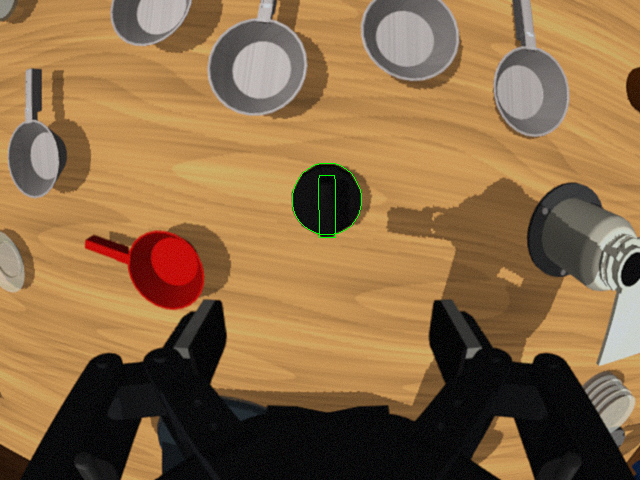

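```bash

python3 -m creep '[[[0.03,0,-0.0014],0],[[0.03,0,0],0],[[0.03,0,0],0],[[0.03,0,0],0],[[0.03,0,0],0],[[0.026,0,0],0],[[0.012,0,0],0],[[0.008,0,0],0]]'
python3 -m creep '[[[0,0,0],0],[[0,0,0],0],[[0,0,0],0],[[0,0,0],0],[[0,0,0],0],[[0,0,0],0],[[0,0,0],0],[[0,0,0],0]]' -1
python3 -m creep '[[[-0.02,0,0],0],[[-0.03,0,0],0],[[-0.03,0,0],0],[[-0.03,0,0],0],[[-0.03,0,0],0],[[-0.02,0,0],0],[[0,0,0],0],[[0,0,0],0]]'

```

```text
time: 6.2
eef_pos: [0.4249, -0.0779, 0.0521]
tcp_rot: [[0.0, 0.168, -0.986], [-0.0, -0.986, -0.168], [-1.0, 0.0, -0.0]]
wrist_force: [0.2, 0.3, -0.0]
width: 0.0853
time: 7.2
eef_pos: [0.4249, -0.0779, 0.0528]
tcp_rot: [[0.001, 0.168, -0.986], [-0.0, -0.986, -0.168], [-1.0, 0.0, -0.001]]
wrist_force: [-1.8, 0.2, 6.6]
width: 0.0131
time: 8.2
eef_pos: [0.4243, -0.0777, 0.2115]
tcp_rot: [[-0.001, 0.168, -0.986], [0.0, -0.986, -0.168], [-1.0, -0.0, 0.001]]
wrist_force: [-0.1, 0.4, -0.9]
width: 0.013
```

```bash

python3 -m creep '[[[0,0.028,0.0048],0],[[0,0.028,0.0048],0],[[0,0.028,0.0048],0],[[0,0.028,0.0048],0],[[0,0.028,0.0048],0],[[0,0.028,0.0048],0],[[0,0,0],0],[[0,0,0],0]]'
cat >> h.py <<'E'
def ray(s,u,v,z):
    R,o=(s["T"][:3,:3],s["T"][:3,3]) if "T" in s else (s["rotation"],s["origin"])
    a=np.array([(u-s["cx"])/s["fx"],(v-s["cy"])/s["fy"]])
    if "T" in s:
        r=np.hypot(*a); c=np.r_[a/r*np.sin(r),np.cos(r)]
    else: c=np.r_[a,1]
    w=R@c; return o+w*(z-o[2])/w[2]
E
python3 - <<'E'
from h import *
from bench import ctrl
import pickle
w=wrist(); d={"wrist":w,"scene":ctrl.snapshot("scene"),"side":ctrl.snapshot("side")}
pickle.dump(d,open("e.pkl","wb"))
tiles=[]
for n,s in d.items():
    p=np.array([.4365,-.3733,.126]); uv=P(s,p); rad=np.linalg.norm(P(s,p+[0,.022,0])-uv)
    a=np.maximum((uv-2.2*rad).astype(int),0); b=(uv+2.2*rad).astype(int)
    crop=s["color"][a[1]:b[1],a[0]:b[0],::-1]
    m=(crop.max(2)<70).astype(np.uint8)
    k,l,stt,cen=cv2.connectedComponentsWithStats(m)
    c=uv-a; 
    for i in range(1,k):
        if stt[i,4]>20:
            cs,_=cv2.findContours((l==i).astype(np.uint8),0,1); h=cv2.convexHull(cs[0])
            M=cv2.moments(h); q=np.array([M["m10"],M["m01"]])/max(M["m00"],1)+a
            print(n,"blob",stt[i],np.round(q,1),np.round(ray(s,*q,.126),4))
    v,e=fit([s],CAN,(.4365,-.3733,0),canmask,free=(0,1),pad=6); print(n,"sil",np.round(v,4),round(e,3))
    o=cv2.resize(crop,(260,260),interpolation=2); tiles.append(o)
cv2.imwrite("pics/e.png",np.hstack(tiles))
im=w["color"][:,:,::-1].copy(); draw(w,CAN,(.4365,-.3733,0),im); cv2.imwrite("pics/e2.png",im)
E
```

```text
time: 9.2
eef_pos: [0.4242, -0.2476, 0.2114]
tcp_rot: [[-0.001, 0.168, -0.986], [0.001, -0.986, -0.168], [-1.0, -0.001, 0.001]]
wrist_force: [-0.3, -0.1, -0.9]
width: 0.0132
wrist blob [  40   36   44   49 1666] [514.6 261.2] [ 0.4377 -0.3728  0.126 ]
wrist sil [ 0.4367 -0.3744] 0.063
scene blob [12 14 13  9 92] [164.9 200.8] [ 0.4341 -0.3746  0.126 ]
scene sil [ 0.4324 -0.3751] 0.083
side blob [ 4  0 19  3 32] [410.7 315.9] [ 0.4696 -0.3196  0.126 ]
side blob [ 15  16  17  14 173] [421.2 337.5] [ 0.4381 -0.3721  0.126 ]
side sil [ 0.4382 -0.372 ] 0.04
```

View pics/e2.png

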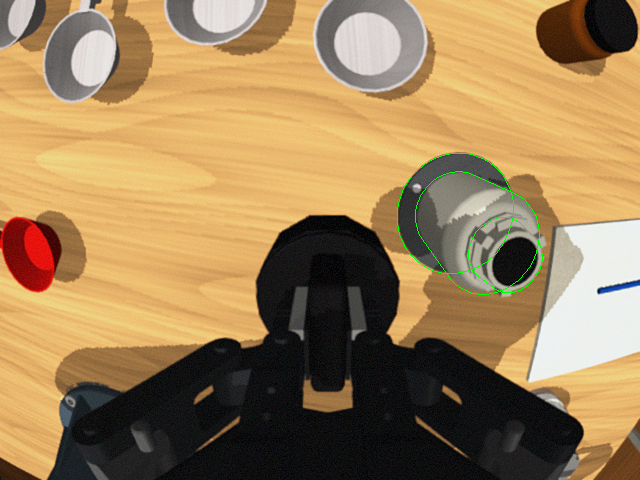

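```bash

python3 -m creep '[[[0,0.021,0.0014],0],[[0,0.021,0.0014],0],[[0,0.021,0.0014],0],[[0,0.021,0.0014],0],[[0,0.021,0.0014],0],[[0,0.0208,0.0014],0],[[0,0,0],0],[[0,0,0],0]]'
python3 -m creep '[[[0.01,0,0],0],[[0.01,0,0],0],[[0.01,0,0],0],[[0.004,0,0],0],[[0.002,0,0],0],[[0.001,0,0],0],[[0,0,0],0],[[0,0,0],0]]'
python3 -c "
from h import *
delta(.437,-.373,.175)"
```

```text
time: 10.35
eef_pos: [0.4373, -0.3736, 0.212]
tcp_rot: [[-0.0, 0.168, -0.986], [0.001, -0.986, -0.168], [-1.0, -0.001, 0.0]]
wrist_force: [-0.2, -0.1, -1.2]
width: 0.0128
time: 11.35
eef_pos: [0.4375, -0.3738, 0.1755]
tcp_rot: [[0.0, 0.168, -0.986], [-0.0, -0.986, -0.168], [-1.0, 0.0, -0.0]]
wrist_force: [0.3, -0.5, -1.5]
width: 0.0133
pos [ 0.4375 -0.3738  0.1755] phi -80.32 q6 35.2 F [ 0.3 -0.5 -1.5] w 0.0133 t 11.35
shift mm [ 0.5 -0.9  0.4] roll None
```

```bash

python3 -m creep '[[[0.001,-0.0008,0.0002],0],[[0.001,0,0],0],[[0.001,0,0],0],[[0,0,0],0],[[0,0,0],0],[[0,0,0],0],[[0,0,0],0],[[0,0,0],0]]'
python3 -m creep '[[[0.001,0,0],0],[[0.001,0,0],0],[[0,0,0],0],[[0,0,0],0],[[0,0,0],0],[[0,0,0],0],[[0,0,0],0],[[0,0,0],0]]'
```

```text
time: 12.35
eef_pos: [0.4371, -0.373, 0.1723]
tcp_rot: [[0.0, 0.168, -0.986], [-0.0, -0.986, -0.168], [-1.0, 0.0, -0.0]]
wrist_force: [-0.3, 0.1, -2.1]
width: 0.0129
time: 13.35
eef_pos: [0.4371, -0.373, 0.1703]
tcp_rot: [[0.0, 0.168, -0.986], [-0.0, -0.986, -0.168], [-1.0, 0.0, -0.0]]
wrist_force: [1.2, -0.2, -0.9]
width: 0.0132
```

```bash

python3 -m creep '[[[0.001,0,0],0],[[0.001,0,0],0],[[0,0,0],0],[[0,0,0],0],[[0,0,0],0],[[0,0,0],0],[[0,0,0],0],[[0,0,0],0]]'
python3 -m creep '[[[0.001,0,0],0],[[0.001,0,0],0],[[0,0,0],0],[[0,0,0],0],[[0,0,0],0],[[0,0,0],0],[[0,0,0],0],[[0,0,0],0]]'
```

```text
time: 14.35
eef_pos: [0.4373, -0.3732, 0.1696]
tcp_rot: [[0.001, 0.168, -0.986], [-0.001, -0.986, -0.168], [-1.0, 0.001, -0.001]]
wrist_force: [-2.7, 3.0, 11.9]
width: 0.0129
time: 15.35
eef_pos: [0.4375, -0.3733, 0.1692]
tcp_rot: [[0.001, 0.168, -0.986], [-0.001, -0.986, -0.168], [-1.0, 0.002, -0.001]]
wrist_force: [-8.5, 7.0, 28.0]
width: 0.0131
```

```bash

python3 -m creep '[[[-0.001,0,0],0],[[-0.001,0,0],0],[[0,0,0],0],[[0,0,0],0],[[0,0,0],0],[[0,0,0],0],[[0,0,0],0],[[0,0,0],0]]'
python3 -m creep '[[[0,0,0],0],[[0,0,0],0],[[0,0,0],0],[[-0.001,0,0],0],[[-0.002,0,0],0],[[-0.001,0,0],0],[[0,0,0],0],[[0,0,0],0]]' -0.53
python3 - <<'E'
from h import *
from bench import ctrl
import pickle
delta(.437,-.373,.173)
d={n:ctrl.snapshot(n) for n in("scene","side")}; d["wrist"]=wrist(); pickle.dump(d,open("f.pkl","wb"))
t=[]
for n in d:
    s=d[n]; uv=P(s,np.array([.437,-.373,.13])).astype(int); r=110 if n=="wrist" else 40
    a=np.maximum(uv-r,0); t.append(cv2.resize(s["color"][a[1]:uv[1]+r,a[0]:uv[0]+r,::-1],(260,260),interpolation=2))
cv2.imwrite("pics/f.png",np.hstack(t))
E
```

```text
time: 16.35
eef_pos: [0.4373, -0.3731, 0.1696]
tcp_rot: [[0.001, 0.168, -0.986], [-0.001, -0.986, -0.168], [-1.0, 0.001, -0.001]]
wrist_force: [-2.8, 2.5, 12.1]
width: 0.0129
time: 17.35
eef_pos: [0.4371, -0.373, 0.1723]
tcp_rot: [[-0.0, 0.168, -0.986], [0.0, -0.986, -0.168], [-1.0, -0.0, 0.0]]
wrist_force: [0.1, 0.4, -0.4]
width: 0.0204
pos [ 0.4371 -0.373   0.1723] phi -80.31 q6 35.2 F [ 0.1  0.4 -0.4] w 0.0204 t 17.35
shift mm [-0.7  0.   0.1] roll None
```

View pics/f.png

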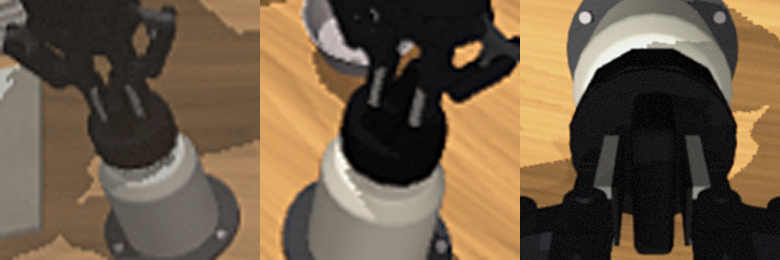

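```bash
cat > m.py <<'E'
from h import *
s=st(); print("phi",round(yaw(s),1),"z",round(s["eef_pos"][2],4),"M",np.round(s["moment"],3),"F",np.round(s["wrist_force"],1),"tau6",s["tau"][5])
E
python3 m.py
python3 -m creep '[[[0,0,0],-5],[[0,0,0],-5],[[0,0,0],-5],[[0,0,0],-5],[[0,0,0],-5],[[0,0,0],-5],[[0,0,0],0],[[0,0,0],0]]' >/dev/null; python3 m.py
python3 -m creep '[[[0,0,0],-5],[[0,0,0],-5],[[0,0,0],-5],[[0,0,0],-5],[[0,0,0],0],[[0,0,0],0],[[0,0,0],0],[[0,0,0],0]]' >/dev/null; python3 m.py
```

```text
phi -80.3 z 0.1723 M [-0.017 -0.028  0.036] F [-0.2 -0.1  0.9] tau6 -1.2409207101882203e-05
phi -50.4 z 0.1723 M [-0.035 -0.048 -0.005] F [0.2 0.6 0.7] tau6 -0.03148369607515633
phi -30.4 z 0.1725 M [ 0.466 -0.109 -4.792] F [1.  1.7 4. ] tau6 -4.778667837381363
```

```bash

python3 -m creep '[[[0,0,0],5],[[0,0,0],5],[[0,0,0],3],[[0,0,0],0],[[0,0,0],0],[[0,0,0],0],[[0,0,0],0],[[0,0,0],0]]' >/dev/null; python3 m.py
cat > cmp.py <<'E'
import sys
from h import *
from bench import ctrl
import pickle
d=pickle.load(open("f.pkl","rb")); e={n:ctrl.snapshot(n) for n in("scene","side")}
t=[]
for n in("scene","side"):
  for q in(d,e):
    s=q[n]; uv=P(s,np.array([.437,-.373,.12])).astype(int); r=24
    t.append(cv2.resize(s["color"][uv[1]-r:uv[1]+r,uv[0]-r:uv[0]+r,::-1],(380,290),interpolation=2))
cv2.imwrite(sys.argv[1],np.vstack([np.hstack(t[:2]),np.hstack(t[2:])]))
# rim-height fit: darkness along the canister axis, front side
for n in("scene","side"):
  for q in(d,e):
    s=q[n]; o=s["origin"][:2]-[.437,-.373]; o/=np.linalg.norm(o)
    hs=np.arange(0,.035,.001); g=cv2.GaussianBlur(s["color"].max(2).astype(np.float32),(1,1),0)
    p=P(s,np.c_[np.full(len(hs),.437)+o[0]*.033,np.full(len(hs),-.373)+o[1]*.033,.1+hs])
    val=cv2.remap(g,p[:,0].astype(np.float32)[:,None],p[:,1].astype(np.float32)[:,None],1)[:,0]
    th=(val.max()+val.min())/2; i=np.argmax((val<th)&(hs>-.1)); print(n,"edge h mm",i, val[::3].astype(int))
E
python3 cmp.py pics/g.png
```

```text
phi -43.3 z 0.1723 M [ 0.156 -0.379 -0.608] F [1.8 0.5 1.2] tau6 -0.6406635046005249
scene edge h mm 16 [165 182 177 158 123 112 107  87  47  40  45  47]
scene edge h mm 10 [166 172 147 112  77  47  40  43  46  45  44  46]
side edge h mm 18 [180 165 152 150 153 148  64  15   3   8  11  10]
side edge h mm 10 [180 171 149 102  29   5   7   8   9  10  10  10]
```

View pics/g.png

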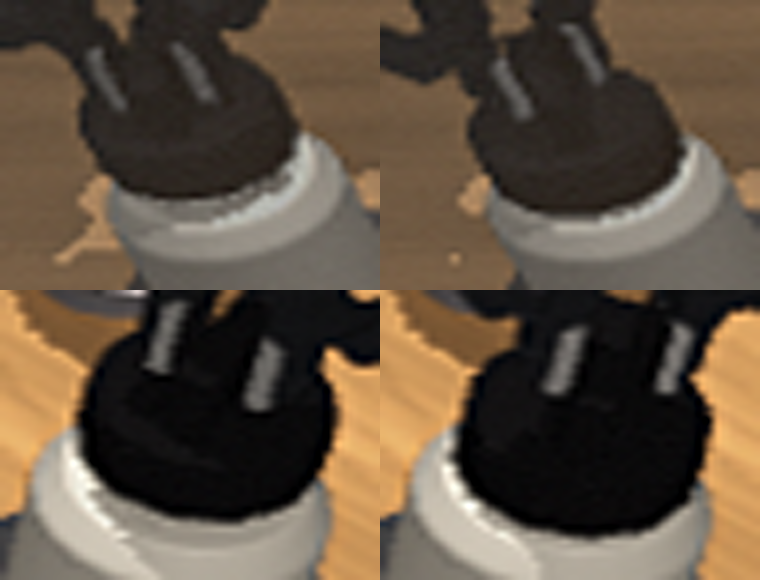

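```bash

python3 -m creep '[[[0.004,0,0],0],[[0.004,0,0],0],[[0,0,0],6],[[0,0,0],8],[[0,0,0],8],[[0,0,0],8],[[0,0,0],8],[[0,0,0],8]]' >/dev/null; python3 m.py
python3 -m creep '[[[0,0,0],6],[[0,0,0],6],[[0,0,0],6],[[0,0,0],6],[[0,0,0],6],[[0,0,0],0],[[0,0,0],0],[[0,0,0],0]]' >/dev/null; python3 m.py
python3 -m creep '[[[0,0,0],5],[[0,0,0],5],[[0,0,0],0],[[0,0,0],0],[[0,0,0],0],[[0,0,0],0],[[0,0,0],0],[[0,0,0],0]]' >/dev/null; python3 m.py
```

```text
phi -89.5 z 0.164 M [-0.045  0.055  0.064] F [ 0.5 -0.   1.1] tau6 -1.8161150068044662
phi -119.2 z 0.1643 M [ 0.024 -0.005 -0.017] F [-0.9  0.2 -1.2] tau6 -0.03117853542789817
phi -129.3 z 0.1643 M [-0.047 -0.048 -0.027] F [-0.1 -0.9 -0.2] tau6 -0.004274578095646575
```

```bash

python3 -m creep '[[[0,0,0],5],[[0,0,0],5],[[0,0,0],0],[[0,0,0],0],[[0,0,0],0],[[0,0,0],0],[[0,0,0],0],[[0,0,0],0]]' >/dev/null; python3 m.py
python3 -m creep '[[[0,0,0],5],[[0,0,0],3],[[0,0,0],0],[[0,0,0],0],[[0,0,0],0],[[0,0,0],0],[[0,0,0],0],[[0,0,0],0]]' >/dev/null; python3 m.py
python3 cmp.py pics/h.png
```

```text
phi -139.3 z 0.1643 M [-0.015  0.055  0.002] F [ 0.4 -0.1  0. ] tau6 -0.0036739719507750124
phi -147.3 z 0.1643 M [ 0.009  0.054 -0.03 ] F [-0.2 -0.4 -0.5] tau6 0.0010497121184016578
scene edge h mm 16 [165 182 177 158 123 112 107  87  47  40  45  47]
scene edge h mm 7 [156 160 115  58  40  42  45  47  45  44  45  48]
side edge h mm 18 [180 165 152 150 153 148  64  15   3   8  11  10]
side edge h mm 6 [186 148  74  15   2   7   8  10  10   9  10  10]
```

```bash

python3 -m creep '[[[0,0,0],5],[[0,0,0],3],[[0,0,0],0],[[0,0,0],0],[[0,0,0],0],[[0,0,0],0],[[0,0,0],0],[[0,0,0],0]]' >/dev/null; python3 m.py
python3 -m creep '[[[0,0,0],5],[[0,0,0],3],[[0,0,0],0],[[0,0,0],0],[[0,0,0],0],[[0,0,0],0],[[0,0,0],0],[[0,0,0],0]]' >/dev/null; python3 m.py
python3 cmp.py pics/h.png
```

```text
phi -155.3 z 0.1643 M [-0.058  0.003 -0.034] F [-0.1 -0.6 -0.8] tau6 0.0001814416418710607
phi -163.3 z 0.1643 M [-0.01   0.011  0.008] F [-0.6  0.4  0.3] tau6 -0.002177727365051396
scene edge h mm 16 [165 182 177 158 123 112 107  87  47  40  45  47]
scene edge h mm 7 [169 172 110  49  39  43  46  47  46  45  44  46]
side edge h mm 18 [180 165 152 150 153 148  64  15   3   8  11  10]
side edge h mm 6 [183 157  92  26   4   8   9  10  10  10   9   9]
```

```bash

python3 -m creep '[[[0,0,0],4],[[0,0,0],3],[[0,0,0],0],[[0,0,0],0],[[0,0,0],0],[[0,0,0],0],[[0,0,0],0],[[0,0,0],0]]' >/dev/null; python3 m.py
python3 -m creep '[[[0,0,0],4],[[0,0,0],3],[[0,0,0],0],[[0,0,0],0],[[0,0,0],0],[[0,0,0],0],[[0,0,0],0],[[0,0,0],0]]' >/dev/null; python3 m.py
python3 - <<'E'
from h import *
s=wrist(); cv2.imwrite("pics/w1.png",cv2.resize(s["color"][200:480,160:480,::-1],(640,560)))
E
```

```text
phi -170.3 z 0.1643 M [-0.188 -0.082  0.145] F [ 1.3 -0.5 -1.1] tau6 0.11442896677181125
phi -177.3 z 0.1643 M [0.104 0.452 1.159] F [-2.9 -0.6  0.5] tau6 1.142939105629921
```

View pics/w1.png

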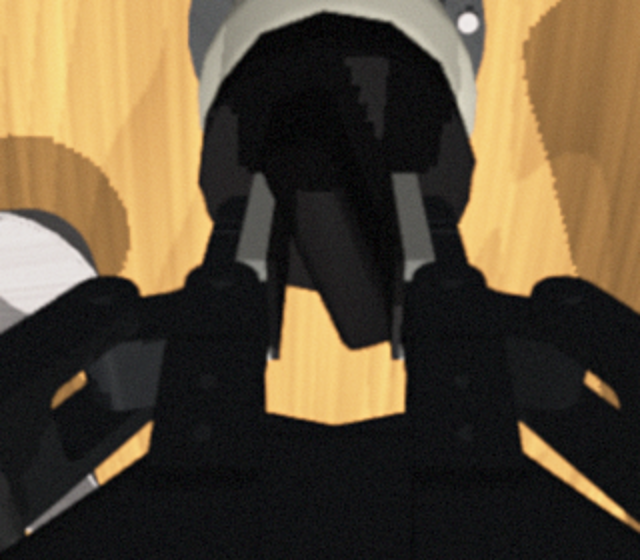

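```bash

python3 -m creep '[[[0,0,0],4],[[0,0,0],4],[[0,0,0],0],[[0,0,0],0],[[0,0,0],0],[[0,0,0],0],[[0,0,0],0],[[0,0,0],0]]' >/dev/null; python3 m.py
python3 cmp.py pics/h.png
```

```text
phi 174.7 z 0.1643 M [0.107 0.839 3.862] F [-3.4 -0.1  2.2] tau6 3.8692595064640045
scene edge h mm 16 [165 182 177 158 123 112 107  87  47  40  45  47]
scene edge h mm 6 [160 163  99  40  41  46  47  46  43  44  45  48]
side edge h mm 18 [180 165 152 150 153 148  64  15   3   8  11  10]
side edge h mm 5 [186 142  63  10   3   7  10   9   9   9   9  10]
```

View pics/h.png

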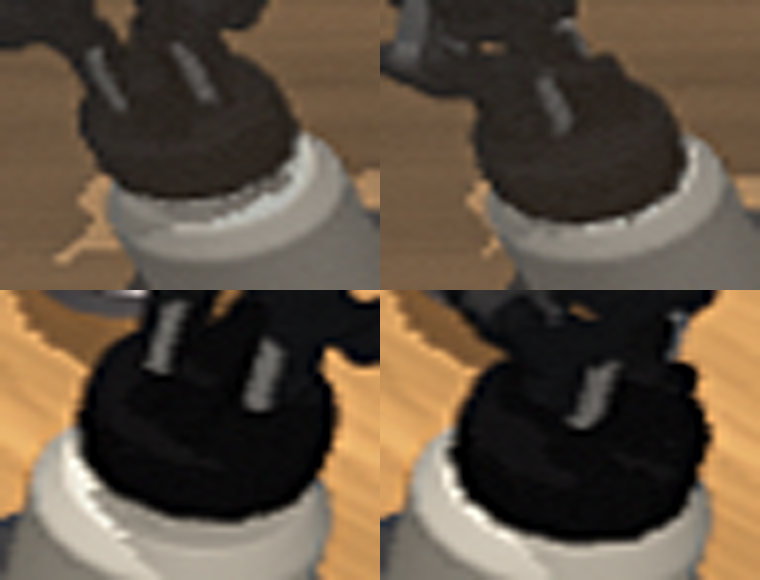

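```bash

python3 -m creep '[[[0,0,0],-8],[[0,0,0],-8],[[0,0,0],-2],[[0,0,0],0],[[0,0,0],0],[[0,0,0],0],[[0,0,0],0],[[0,0,0],0]]' >/dev/null; python3 m.py
python3 -m creep '[[[-0.01,0,0],0],[[-0.01,0,0],0],[[-0.015,0,0],0],[[-0.015,0,0],0],[[-0.015,0,0],0],[[-0.015,0,0],0],[[-0.015,0,0],-10],[[0,0,0],-10]]'
python3 -m creep '[[[0,0,0],-10.6],[[0,0,0],-10.6],[[0,0,0],-10.6],[[0,0,0],-10.6],[[0,0,0],-10.6],[[0,0,0],-5],[[0,0,0],0],[[0,0,0],0]]' 1
python3 -c "
from h import *
delta(.60,-.125,.25,-80)"
```

```text
phi -167.3 z 0.1643 M [-0.047 -0.002  0.011] F [ 0.3 -0.1 -0.4] tau6 0.009666636760812253
time: 32.95
eef_pos: [0.4375, -0.3733, 0.2611]
tcp_rot: [[0.002, -0.839, -0.545], [-0.002, -0.545, 0.839], [-1.0, -0.0, -0.002]]
wrist_force: [0.2, 0.4, -0.9]
width: 0.0201
time: 33.95
eef_pos: [0.4371, -0.373, 0.2596]
tcp_rot: [[0.0, 0.01, -1.0], [-0.0, -1.0, -0.01], [-1.0, 0.0, -0.0]]
wrist_force: [0.9, 0.0, 0.2]
width: 0.0853
pos [ 0.4371 -0.373   0.2596] phi -89.43 q6 44.3 F [0.9 0.  0.2] w 0.0853 t 33.95
shift mm [   9.5 -246.4 -165.3] roll -9.43
```

```bash

python3 -m creep '[[[0,-0.031,-0.0207],0],[[0,-0.031,-0.0207],0],[[0,-0.031,-0.0207],0],[[0,-0.031,-0.0207],0],[[0,-0.031,-0.0207],0],[[0,-0.031,-0.0207],0],[[0,-0.031,-0.0207],0],[[0,-0.03,-0.0207],-9.4]]'
cat > pans.py <<'E'
import sys
from h import *
from bench import ctrl
import pickle
s=wrist(); im=s["color"][:,:,::-1].copy()
L={"A":(.4248,.266,.145),"B":(.5949,.125,.09),"base":(.538,.006,.03),"C":(.594,-.1247,.17),"D":(.573,-.257,.245)}
for n in sys.argv[2:]:
    v,e=fit([s],PAN,L[n],greymask); v=list(v); draw(s,PAN,v,im)
    print(n,np.round(v[:2],4),"deg",round(np.degrees(v[2]),1),"res",round(e,3),"px",np.round(P(s,np.array([v[0],v[1],.04]))))
    h=np.array([v[0]+.078*np.cos(v[2]),v[1]+.078*np.sin(v[2])]); print("  handle",np.round(h,4)); delta(h[0],h[1],.028,np.degrees(v[2])-90)
cv2.imwrite(sys.argv[1],im)
E
python3 pans.py pics/i.png C base D
```

```text
time: 34.95
eef_pos: [0.6003, -0.1229, 0.2595]
tcp_rot: [[0.0, 0.177, -0.984], [-0.0, -0.984, -0.177], [-1.0, 0.0, 0.0]]
wrist_force: [-0.4, -0.1, -0.6]
width: 0.085
C [ 0.595  -0.1253] deg 10.3 res 0.042 px [328. 208.]
  handle [ 0.6717 -0.1114]
pos [ 0.602  -0.1197  0.2593] phi -79.15 q6 63.5 F [-0.5  3.1 -0.3] w 0.0854 t 35.0
shift mm [231.4   5.2 -69.8] roll 0.6
base [0.5397 0.0056] deg 1.0 res 0.06 px [193. 239.]
  handle [0.6177 0.007 ]
pos [ 0.602  -0.1197  0.2593] phi -79.15 q6 63.5 F [-0.5  3.1 -0.3] w 0.0854 t 35.0
shift mm [ 231.5 -121.2  -39. ] roll 9.85
D [ 0.5741 -0.2569] deg 13.8 res 0.074 px [451. 250.]
  handle [ 0.6498 -0.2383]
pos [ 0.602  -0.1197  0.2593] phi -79.15 q6 63.5 F [-0.5  3.1 -0.3] w 0.0854 t 35.0
shift mm [231.2 125.7 -24.4] roll -2.9
```

View pics/i.png

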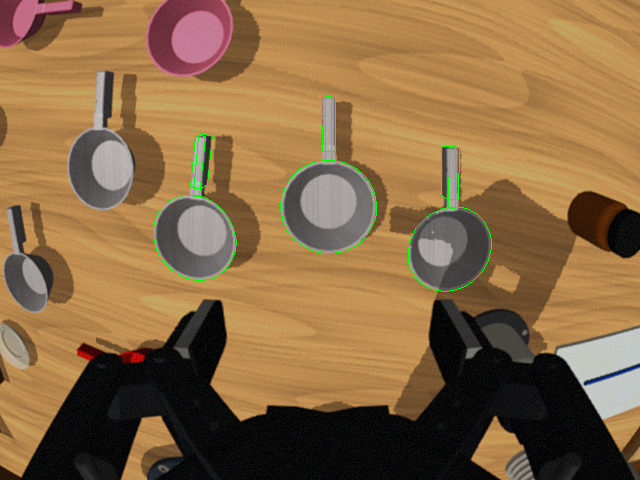

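```bash

python3 -m creep '[[[0,0.001,-0.014],0.6],[[0,0.001,-0.014],0],[[0.02,0.001,-0.014],0],[[0.03,0.001,-0.014],0],[[0.04,0.001,-0.0138],0],[[0.04,0,0],0],[[0.04,0,0],0],[[0.03,0,0],0]]'
python3 -m creep '[[[0.02,0,0],0],[[0.011,0,0],0],[[0,0,0],0],[[0,0,0],0],[[0,0,0],0],[[0,0,0],0],[[0,0,0],0],[[0,0,0],0]]'
python3 -c "
from h import *
delta(.6717,-.1114,.028,-79.7)"
```

```text
time: 36.0
eef_pos: [0.6689, -0.1173, 0.0575]
tcp_rot: [[-0.001, 0.163, -0.987], [0.0, -0.987, -0.163], [-1.0, -0.001, 0.001]]
wrist_force: [0.2, -0.1, 0.2]
width: 0.0854
time: 37.0
eef_pos: [0.6694, -0.1173, 0.0283]
tcp_rot: [[-0.0, 0.165, -0.986], [-0.0, -0.986, -0.165], [-1.0, 0.0, 0.0]]
wrist_force: [0.5, 0.3, 0.5]
width: 0.0853
pos [ 0.6694 -0.1173  0.0283] phi -80.52 q6 66.7 F [0.5 0.3 0.5] w 0.0853 t 37.0
shift mm [ 0.3 -5.4 -3.3] roll -0.82
```

```bash

python3 -m creep '[[[0,-0.0027,-0.0017],-0.8],[[0,-0.0027,-0.0016],0],[[0,0,0],0],[[0,0,0],0],[[0,0,0],0],[[0,0,0],0],[[0,0,0],0],[[0,0,0],0]]'
python3 -m creep '[[[0,0,0],0],[[0,0,0],0],[[0,0,0],0],[[0,0,0],0],[[0,0,0],0],[[0,0,0],0],[[0,0,0],0],[[0,0,0],0]]' -1
python3 -m creep '[[[-0.02,0,0],0],[[-0.02,0,0],0],[[-0.02,0,0],0],[[-0.02,0,0],0],[[-0.02,0,0],0],[[0,0,0],0],[[0,0,0],0],[[0,0,0],0]]'
python3 - <<'E'
from h import *
s=wrist(); cv2.imwrite("pics/j.png",s["color"][:,:,::-1])
q=st(); p=q["eef_pos"]; y=np.radians(yaw(q)+90); print(p,np.degrees(y))
c=[p[0]-.078*np.cos(y),p[1]-.078*np.sin(y),y,p[2]-.028]
v,e=fit([s],PAN,c,greymask,free=(0,1,2,3)); print("pred",np.round(c,4),"fit",np.round(v,4),e)
E
```

```text
time: 38.0
eef_pos: [0.6717, -0.1114, 0.0283]
tcp_rot: [[-0.0, 0.179, -0.984], [-0.0, -0.984, -0.179], [-1.0, 0.0, 0.0]]
wrist_force: [-0.6, -0.0, 0.5]
width: 0.0852
time: 39.0
eef_pos: [0.6717, -0.1114, 0.0283]
tcp_rot: [[-0.0, 0.179, -0.984], [0.0, -0.984, -0.179], [-1.0, -0.0, 0.0]]
wrist_force: [-1.1, 0.2, 1.5]
width: 0.0109
time: 40.0
eef_pos: [0.6713, -0.1113, 0.1273]
tcp_rot: [[-0.002, 0.179, -0.984], [0.0, -0.984, -0.179], [-1.0, -0.001, 0.002]]
wrist_force: [0.2, -0.2, -0.6]
width: 0.011
[ 0.67133933 -0.11133572  0.12734492] 10.284731536944292
pred [ 0.5946 -0.1253  0.1795  0.0993] fit [ 0.6148 -0.1301  0.2563  0.1574] 0.8044611215591431
```

View pics/j.png

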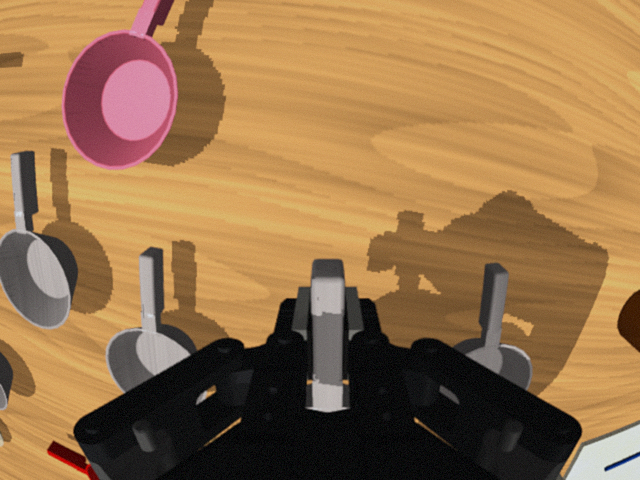

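```bash

python3 -m creep '[[[0,0,0],8.7],[[0,0,0],8.7],[[0,0,0],8.7],[[0,0,0],8.7],[[0,0,0],8.7],[[0,0,0],8.7],[[0,0,0],8.7],[[0,0,0],8.7]]'
python3 -m creep '[[[0,0,0],0],[[0,0,0],0],[[0,0,0],0],[[0,0,0],0],[[0,0,0],0],[[0,0,0],0],[[0,0,0],0],[[0,0,0],0]]' >/dev/null
python3 -c "
from h import *
delta(.5787,-.0619,.098,-150)"
```

```text
time: 41.05
eef_pos: [0.6715, -0.1114, 0.1277]
tcp_rot: [[-0.001, -0.863, -0.506], [0.0, -0.506, 0.863], [-1.0, 0.001, 0.001]]
wrist_force: [0.0, -0.3, -0.6]
width: 0.0113
pos [ 0.6717 -0.1114  0.1283] phi -149.31 q6 136.0 F [-0.6 -0.  -0.3] w 0.0108 t 42.05
shift mm [30.3 54.7 90.1] roll 0.69
```

```bash

python3 -m creep '[[[0,0.009,0.015],0.7],[[0,0.009,0.015],0],[[0,0.009,0.015],0],[[0,0.009,0.015],0],[[0,0.009,0.015],0],[[0,0.0097,0.015],0],[[0,0,0],0],[[0,0,0],0]]' >/dev/null
python3 -m creep '[[[0.01,0,0],0],[[0.01,0,0],0],[[0.01,0,0],0],[[0,0,0],0],[[0,0,0],0],[[0,0,0],0],[[0,0,0],0],[[0,0,0],0]]' >/dev/null
cat > chk.py <<'E'
# fit held/placed pans with free height from scene+side separately
import sys
from h import *
from bench import ctrl
x,y,deg,z=map(float,sys.argv[1:5])
delta(.5787,-.0619,.044,-150)
E
python3 -c "
from h import *
delta(.5787,-.0619,.044,-150)"
```

```text
pos [ 0.5793 -0.061   0.0985] phi -150.01 q6 139.4 F [ 0.3 -1.4 -1.3] w 0.0107 t 44.05
shift mm [54.5  1.  -0.5] roll -0.01
```

```bash

python3 -m creep '[[[0.01,0.001,-0.0005],0],[[0.01,0,0],0],[[0.01,0,0],0],[[0.006,0,0],0],[[0,0,0],0],[[0,0,0],0],[[0,0,0],0],[[0,0,0],0]]' >/dev/null; python3 m.py
python3 -m creep '[[[0.004,0,0],0],[[0.003,0,0],0],[[0.003,0,0],0],[[0,0,0],0],[[0,0,0],0],[[0,0,0],0],[[0,0,0],0],[[0,0,0],0]]' >/dev/null; python3 m.py
python3 -m creep '[[[0.002,0,0],0],[[0.002,0,0],0],[[0.002,0,0],0],[[0.0015,0,0],0],[[0,0,0],0],[[0,0,0],0],[[0,0,0],0],[[0,0,0],0]]' >/dev/null; python3 m.py
```

```text
phi -150.0 z 0.0625 M [-0.06  -0.034 -0.03 ] F [0.7 0.2 0.1] tau6 4.71960774461877e-06
phi -150.0 z 0.0523 M [-0.109 -0.056  0.044] F [-0.2  0.5 -1.3] tau6 -3.1140073986080097e-06
phi -150.0 z 0.0449 M [-0.021 -0.05   0.015] F [-0.5  0.2 -1.2] tau6 2.9690852443309268e-05
```

```bash

python3 -m creep '[[[0.0015,0,0],0],[[0.001,0,0],0],[[0.001,0,0],0],[[0,0,0],0],[[0,0,0],0],[[0,0,0],0],[[0,0,0],0],[[0,0,0],0]]' >/dev/null; python3 m.py
python3 -m creep '[[[0,0,0],0],[[0,0,0],0],[[0,0,0],0],[[0,0,0],0],[[0,0,0],0],[[0,0,0],0],[[0,0,0],0],[[0,0,0],0]]' -0.3 ; python3 m.py
python3 -m creep '[[[-0.02,0,0],0],[[-0.03,0,0],0],[[-0.03,0,0],0],[[-0.04,0,0],0],[[-0.04,0,0],0],[[-0.04,0,0],0],[[0,0,0],0],[[0,0,0],0]]' >/dev/null
cat > stack.py <<'E'
# fit the stack: base fixed guess, n nested pans with given handle angles; prints xy and mean height offset of top pan
import sys
from h import *
from bench import ctrl
degs=[float(a) for a in sys.argv[1:]]
d=[ctrl.snapshot(n) for n in("scene","side")]
for n,s in zip(("scene","side"),d):
    for dz in (0,.003,.006,.009,.012):
        M=[k for k in PAN]
        for i,g in enumerate(degs):
            z=.012*(i+1)+(dz if i==len(degs)-1 else 0)
            M+=[place(k,(0,0,np.radians(g),z)) for k in PAN]
        v,e=fit([s],M,(.5385,.006,.02),greymask,pad=4); print(n,"dz",dz,np.round(v,4),round(e,4))
E
python3 stack.py -61
```

```text
phi -150.0 z 0.0413 M [-0.1   -0.069  0.047] F [ 0.5  0.5 -0.8] tau6 -6.658419522409531e-06
time: 49.05
eef_pos: [0.5786, -0.0619, 0.0413]
tcp_rot: [[-0.0, -0.866, -0.5], [-0.0, -0.5, 0.866], [-1.0, 0.0, -0.0]]
wrist_force: [-0.3, 0.6, 0.8]
width: 0.0302
phi -150.0 z 0.0413 M [-0.05   0.01   0.034] F [-0.3  0.6  0.8] tau6 -5.90054605709156e-05
scene dz 0 [0.5369 0.0059 0.0195] 0.0749
scene dz 0.003 [0.5379 0.006  0.0272] 0.0898
scene dz 0.006 [0.5399 0.0061 0.0264] 0.1122
scene dz 0.009 [0.5422 0.0062 0.0297] 0.1358
scene dz 0.012 [0.5445 0.0061 0.0276] 0.1566
side dz 0 [0.541  0.0084 0.0308] 0.1838
side dz 0.003 [0.5402 0.008  0.018 ] 0.2043
side dz 0.006 [0.5374 0.0057 0.025 ] 0.2321
side dz 0.009 [0.5356 0.0044 0.0285] 0.2678
side dz 0.012 [0.5334 0.0029 0.026 ] 0.3068
```

```bash

python3 -m creep '[[[0,0,0],-8.1],[[0,0,0],-8.1],[[0,0,0],-8.1],[[0,0,0],-8.1],[[0,0,0],-8.1],[[0,0,0],-8.1],[[0,0,0],-8.1],[[0,0,0],-8.1]]' 0.2 >/dev/null
python3 -m creep '[[[0,-0.0305,-0.006],0],[[0,-0.0305,-0.006],0],[[0,-0.0305,-0.006],0],[[0,-0.0305,-0.006],0],[[0,-0.0305,-0.006],0],[[0,-0.0305,-0.006],0],[[0,0,0],0],[[0,0,0],0]]' >/dev/null
python3 -m creep '[[[0,0,0],0],[[0,0,0],0],[[0,0,0],0],[[0,0,0],0],[[0,0,0],0],[[0,0,0],0],[[0,0,0],0],[[0,0,0],0]]'
python3 pans.py pics/k.png B
```

```text
time: 53.15
eef_pos: [0.5993, 0.1235, 0.2413]
tcp_rot: [[0.0, 0.083, -0.997], [-0.0, -0.997, -0.083], [-1.0, 0.0, -0.0]]
wrist_force: [0.6, -0.2, -0.3]
width: 0.0514
B [0.5977 0.1245] deg 4.8 res 0.042 px [326. 208.]
  handle [0.6754 0.131 ]
pos [0.5992 0.1235 0.2413] phi -85.21 q6 92.5 F [ 0.  -0.   0.5] w 0.0515 t 53.2
shift mm [213.3  -1.1 -76.5] roll 0.03
```

```bash

python3 -m creep '[[[0,-0.0011,-0.0165],0],[[0,0,-0.02],0],[[0,0,-0.02],0],[[0.01,0,-0.02],0],[[0.03,0,0],0],[[0.03,0,0],0],[[0.03,0,0],0],[[0.03,0,0],0]]' >/dev/null
python3 -m creep '[[[0.03,0,0],0],[[0.03,0,0],0],[[0.0155,0,0],0],[[0.008,0,0],0],[[0,0,0],0],[[0,0,0],0],[[0,0,0],0],[[0,0,0],0]]'
python3 -m creep '[[[0,0,0],0],[[0,0,0],0],[[0,0,0],0],[[0,0,0],0],[[0,0,0],0],[[0,0,0],0],[[0,0,0],0],[[0,0,0],0]]' -1
python3 -m creep '[[[-0.02,0,0],0],[[-0.02,0,0],0],[[-0.02,0,0],0],[[-0.03,0,0],0],[[-0.02,0,0],0],[[0,0,0],-6],[[0,0,0],-8],[[0,0,0],-8]]'
python3 -m creep '[[[0,0,0],-8],[[0,0,0],-8],[[0,0,0],-8],[[0,0,0],-9.2],[[0,0,0],0],[[0,0,0],0],[[0,0,0],0],[[0,0,0],0]]'
python3 -c "
from h import *
delta(.5397+.039,.0056+.0675,.098,-30)"
```

```text
time: 55.2
eef_pos: [0.6756, 0.131, 0.0283]
tcp_rot: [[0.001, 0.083, -0.997], [0.0, -0.997, -0.083], [-1.0, 0.0, -0.001]]
wrist_force: [-0.1, 0.4, 0.0]
width: 0.0509
time: 56.2
eef_pos: [0.6754, 0.131, 0.0278]
tcp_rot: [[0.0, 0.083, -0.997], [0.0, -0.997, -0.083], [-1.0, -0.0, -0.0]]
wrist_force: [-0.1, 0.2, 2.0]
width: 0.0108
time: 57.2
eef_pos: [0.6754, 0.1309, 0.1384]
tcp_rot: [[0.0, 0.455, -0.891], [0.0, -0.891, -0.455], [-1.0, 0.0, -0.0]]
wrist_force: [0.1, 0.2, -0.6]
width: 0.0113
time: 58.2
eef_pos: [0.6754, 0.1309, 0.1378]
tcp_rot: [[-0.0, 0.865, -0.501], [0.0, -0.501, -0.865], [-1.0, -0.0, 0.0]]
wrist_force: [-0.2, 0.2, -0.4]
width: 0.0109
pos [0.6754 0.1309 0.1378] phi -30.07 q6 37.2 F [-0.2  0.2 -0.4] w 0.0109 t 58.2
shift mm [ 39.8 -54.7  98.5] roll -0.07
```

```bash

python3 -m creep '[[[0,-0.0091,0.0164],0],[[0,-0.0091,0.0164],0],[[0,-0.0091,0.0164],0],[[0,-0.0091,0.0164],0],[[0,-0.0091,0.0164],0],[[0,-0.0092,0.0165],0],[[0,0,0],0],[[0,0,0],0]]' >/dev/null
python3 -m creep '[[[0.01,0,0],0],[[0.015,0,0],0],[[0.015,0,0],0],[[0.01,0,0],0],[[0,0,0],0],[[0,0,0],0],[[0,0,0],0],[[0,0,0],0]]' >/dev/null
python3 -c "
from h import *
delta(.5397+.039,.0056+.0675,.053,-30)"
```

```text
pos [0.5789 0.073  0.0882] phi -30.01 q6 32.6 F [ 0.5 -0.3 -1. ] w 0.011 t 60.2
shift mm [35.2 -0.3  0.1] roll -0.01
```

```bash

python3 -m creep '[[[0.006,0,0],0],[[0.006,0,0],0],[[0.006,0,0],0],[[0.004,0,0],0],[[0,0,0],0],[[0,0,0],0],[[0,0,0],0],[[0,0,0],0]]' >/dev/null; python3 m.py
python3 -m creep '[[[0.004,0,0],0],[[0.003,0,0],0],[[0.003,0,0],0],[[0.002,0,0],0],[[0.001,0,0],0],[[0,0,0],0],[[0,0,0],0],[[0,0,0],0]]' >/dev/null; python3 m.py
python3 -m creep '[[[0,0,0],0],[[0,0,0],0],[[0,0,0],0],[[0,0,0],0],[[0,0,0],0],[[0,0,0],0],[[0,0,0],0],[[0,0,0],0]]' -0.3 ; python3 m.py
python3 -m creep '[[[-0.02,0,0],0],[[-0.03,0,0],0],[[-0.03,0,0],0],[[-0.04,0,0],0],[[-0.04,0,0],0],[[-0.04,0,0],0],[[0,0,0],0],[[0,0,0],0]]' >/dev/null
python3 stack.py -61 59
```

```text
phi -30.0 z 0.0659 M [ 0.02  -0.028  0.002] F [ 0.6 -0.4 -1.4] tau6 1.3551346711437873e-06
phi -30.0 z 0.0529 M [ 0.106 -0.029 -0.039] F [0.6 1.6 0.4] tau6 -2.147475242963992e-05
time: 63.2
eef_pos: [0.5788, 0.073, 0.0528]
tcp_rot: [[0.0, 0.866, -0.5], [-0.0, -0.5, -0.866], [-1.0, 0.0, -0.0]]
wrist_force: [0.3, 0.2, -0.5]
width: 0.0297
phi -30.0 z 0.0528 M [-0.019 -0.021 -0.   ] F [ 0.3  0.2 -0.5] tau6 2.697543777685496e-05
scene dz 0 [0.5367 0.0053 0.0176] 0.0894
scene dz 0.003 [0.5374 0.0057 0.0124] 0.1037
scene dz 0.006 [0.5385 0.0057 0.0029] 0.1224
scene dz 0.009 [ 0.5394  0.006  -0.0019] 0.1455
scene dz 0.012 [ 0.5405  0.0068 -0.017 ] 0.1721
side dz 0 [0.5412 0.0083 0.0136] 0.1004
side dz 0.003 [0.5408 0.0081 0.0225] 0.1202
side dz 0.006 [0.5411 0.0079 0.0325] 0.1406
side dz 0.009 [0.5405 0.0074 0.0342] 0.1618
side dz 0.012 [0.5405 0.0069 0.0445] 0.1827
```

```bash

python3 -m creep '[[[0,0.0211,0.0351],0],[[0,0.0211,0.0351],0],[[0,0.0211,0.0351],0],[[0,0.0211,0.0351],0],[[0,0.0211,0.0351],0],[[0,0.0211,0.0351],0],[[0,0.0211,0.0351],0],[[0,0.0211,0.0351],0]]' 0.2 >/dev/null
python3 -m creep '[[[0,0,0],-9.6],[[0,0,0],-9.6],[[0,0,0],-9.6],[[0,0,0],-9.6],[[0,0,0],-9.6],[[0,0,0],-9.6],[[0,0,0],-9.6],[[0,0,0],-9.6]]' >/dev/null
python3 -m creep '[[[0,0,0],-9.6],[[0,0,0],-9.6],[[0,0,0],-9.6],[[0,0,0],-9.6],[[0,0,0],-9.6],[[0,0,0],-9.2],[[0,0,0],0],[[0,0,0],0]]' 
sed -i 's/np.degrees(v\[2\])-90)/np.degrees(v[2])-90+FL)/; s/^s=wrist()/FL=180 if yaw(st())>0 else 0\ns=wrist()/' pans.py
python3 pans.py pics/l.png D
```

```text
time: 67.3
eef_pos: [0.5843, -0.2545, 0.2523]
tcp_rot: [[-0.001, -0.238, 0.971], [0.0, 0.971, 0.238], [-1.0, 0.001, -0.001]]
wrist_force: [0.3, 0.2, 0.4]
width: 0.0511
D [ 0.574  -0.2572] deg 14.4 res 0.036 px [327. 191.]
  handle [ 0.6496 -0.2378]
pos [ 0.5844 -0.2545  0.2524] phi 103.82 q6 -131.5 F [ 0.8 -0.  -0. ] w 0.0511 t 67.35
shift mm [224.4   0.6  67.4] roll -0.6
```

```bash

python3 -m creep '[[[0,0.0006,0.0174],-0.6],[[0,0,0.02],0],[[0,0,0.02],0],[[0.01,0,0.01],0],[[0.03,0,0],0],[[0.03,0,0],0],[[0.03,0,0],0],[[0.03,0,0],0]]' >/dev/null
python3 -m creep '[[[0.03,0,0],0],[[0.03,0,0],0],[[0.02,0,0],0],[[0.0145,0,0],0],[[0,0,0],0],[[0,0,0],0],[[0,0,0],0],[[0,0,0],0]]'
python3 -m creep '[[[0,0,0],0],[[0,0,0],0],[[0,0,0],0],[[0,0,0],0],[[0,0,0],0],[[0,0,0],0],[[0,0,0],0],[[0,0,0],0]]' -1
python3 -m creep '[[[-0.02,0,0],0],[[-0.02,0,0],0],[[-0.03,0,0],0],[[-0.03,0,0],0],[[-0.03,0,0],0],[[0,0,0],8],[[0,0,0],8.5],[[0,0,0],8.5]]'
python3 -m creep '[[[0,0,0],9.1],[[0,0,0],9.1],[[0,0,0],9.1],[[0,0,0],9.1],[[0,0,0],9.1],[[0,0,0],9.1],[[0,0,0],9.1],[[0,0,0],9.1]]' >/dev/null
python3 -m creep '[[[0,0,0],9.1],[[0,0,0],9.1],[[0,0,0],9.1],[[0,0,0],9.1],[[0,0,0],0],[[0,0,0],0],[[0,0,0],0],[[0,0,0],0]]'
python3 -c "
from h import *
delta(.5397-.039,.0056-.0675,.098,-30)"
```

```text
time: 69.35
eef_pos: [0.6499, -0.2373, 0.029]
tcp_rot: [[0.001, -0.252, 0.968], [-0.0, 0.968, 0.252], [-1.0, -0.001, 0.001]]
wrist_force: [-0.6, 0.7, -0.0]
width: 0.0515
time: 70.35
eef_pos: [0.6496, -0.2372, 0.0284]
tcp_rot: [[0.0, -0.252, 0.968], [-0.0, 0.968, 0.252], [-1.0, -0.0, 0.0]]
wrist_force: [-1.7, 0.4, 2.4]
width: 0.0109
time: 71.35
eef_pos: [0.6498, -0.2373, 0.1601]
tcp_rot: [[0.002, 0.186, 0.983], [-0.001, 0.983, -0.186], [-1.0, -0.0, 0.002]]
wrist_force: [0.1, 0.7, -0.8]
width: 0.0111
time: 73.35
eef_pos: [0.6496, -0.2372, 0.1584]
tcp_rot: [[-0.0, 0.87, -0.493], [-0.0, -0.493, -0.87], [-1.0, 0.0, 0.0]]
wrist_force: [0.3, -1.0, -0.9]
width: 0.0107
pos [ 0.6496 -0.2372  0.1584] phi -29.56 q6 5.6 F [ 0.3 -1.  -0.9] w 0.0107 t 73.35
shift mm [  60.4 -216.   -79.1] roll 0.44
```

```bash

python3 -m creep '[[[0,-0.027,-0.0099],0.4],[[0,-0.027,-0.0099],0],[[0,-0.027,-0.0099],0],[[0,-0.027,-0.0099],0],[[0,-0.027,-0.0099],0],[[0,-0.027,-0.0099],0],[[0,-0.027,-0.0099],0],[[0,-0.027,-0.0098],0]]' >/dev/null
python3 -m creep '[[[0.01,0,0],0],[[0.02,0,0],0],[[0.02,0,0],0],[[0.01,0,0],0],[[0,0,0],0],[[0,0,0],0],[[0,0,0],0],[[0,0,0],0]]' >/dev/null
python3 -c "
from h import *
delta(.5397-.039,.0056-.0675,.065,-30)"
```

```text
pos [ 0.5022 -0.0608  0.0987] phi -30.01 q6 17.8 F [ 0.5  0.3 -1. ] w 0.0113 t 75.35
shift mm [33.7 -0.8  1.7] roll -0.01
```

```bash

python3 -m creep '[[[0.006,-0.0008,0.0017],0],[[0.006,0,0],0],[[0.006,0,0],0],[[0.002,0,0],0],[[0,0,0],0],[[0,0,0],0],[[0,0,0],0],[[0,0,0],0]]' >/dev/null; python3 m.py
python3 -m creep '[[[0.004,0,0],0],[[0.004,0,0],0],[[0.003,0,0],0],[[0.002,0,0],0],[[0.001,0,0],0],[[0,0,0],0],[[0,0,0],0],[[0,0,0],0]]' >/dev/null; python3 m.py
python3 -m creep '[[[0,0,0],0],[[0,0,0],0],[[0,0,0],0],[[0,0,0],0],[[0,0,0],0],[[0,0,0],0],[[0,0,0],0],[[0,0,0],0]]' -0.3 ; python3 m.py
python3 -m creep '[[[-0.02,0,0],0],[[-0.03,0,0],0],[[-0.03,0,0],0],[[-0.04,0,0],0],[[-0.04,0,0],0],[[-0.03,0,0],0],[[0,0,0],0],[[0,0,0],0]]' >/dev/null
python3 stack.py -61 59 -121
```

```text
phi -30.0 z 0.0784 M [-0.116 -0.015  0.053] F [ 0.2  0.2 -1.7] tau6 6.128588665887946e-05
phi -30.0 z 0.0644 M [-0.086  0.257  0.081] F [-1.9 -0.5  2.2] tau6 0.05170396529138088
time: 78.35
eef_pos: [0.5004, -0.0619, 0.0643]
tcp_rot: [[-0.0, 0.866, -0.5], [-0.0, -0.5, -0.866], [-1.0, -0.0, 0.0]]
wrist_force: [0.3, -0.7, -0.5]
width: 0.0299
phi -30.0 z 0.0643 M [ 0.012  0.033 -0.005] F [ 0.3 -0.7 -0.5] tau6 -2.881733166759659e-05
scene dz 0 [0.5368 0.006  0.0172] 0.0912
scene dz 0.003 [0.537  0.0059 0.0199] 0.1057
scene dz 0.006 [0.5378 0.0058 0.0212] 0.1272
scene dz 0.009 [0.5377 0.005  0.0305] 0.1514
scene dz 0.012 [0.5379 0.0038 0.0397] 0.1787
side dz 0 [0.5418 0.0084 0.0186] 0.085
side dz 0.003 [0.5412 0.0083 0.0141] 0.0973
side dz 0.006 [0.5411 0.0085 0.0138] 0.115
side dz 0.009 [0.541  0.0083 0.0097] 0.1344
side dz 0.012 [0.5409 0.0081 0.0068] 0.1559
```

```bash

python3 -m creep '[[[0,-0.0281,-0.0311],0],[[0,-0.0281,-0.0311],0],[[0,-0.0281,-0.0311],0],[[0,-0.0281,-0.0311],0],[[0,-0.0281,-0.0311],0],[[0,-0.0281,-0.0311],0],[[0,-0.0281,-0.0311],0],[[0,-0.0281,-0.0311],0]]' 0.2 >/dev/null
python3 -m creep '[[[0,0,0],8.7],[[0,0,0],8.7],[[0,0,0],8.7],[[0,0,0],8.7],[[0,0,0],8.7],[[0,0,0],8.5],[[0,0,0],0],[[0,0,0],0]]'
python3 pans.py pics/n.png A
```

```text
time: 81.45
eef_pos: [0.4301, 0.266, 0.2539]
tcp_rot: [[-0.001, 0.142, -0.99], [-0.0, -0.99, -0.142], [-1.0, 0.0, 0.001]]
wrist_force: [0.4, 0.6, 0.2]
width: 0.0512
A [0.4273 0.2645] deg 8.1 res 0.037 px [328. 206.]
  handle [0.5045 0.2755]
pos [0.4301 0.266  0.254 ] phi -81.86 q6 108.3 F [-0.2  0.6 -0.1] w 0.0509 t 81.5
shift mm [225.9   1.1 -75.1] roll 0.02
```

View pics/n.png

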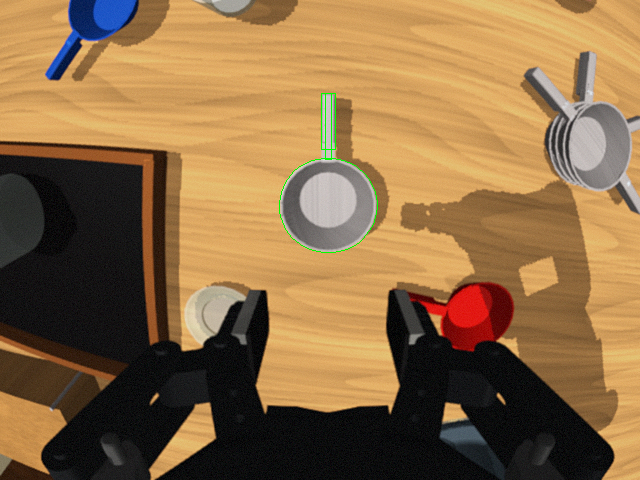

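The stack (around px 590,150) has its four handles fanned out and sits evenly. The last pan is at (328,206), outlined, with nothing close to its handle.

```bash

python3 -m creep '[[[0,0.0011,-0.0151],0],[[0,0,-0.02],0],[[0,0,-0.02],0],[[0.01,0,-0.02],0],[[0.03,0,0],0],[[0.03,0,0],0],[[0.03,0,0],0],[[0.03,0,0],0]]' >/dev/null
python3 -m creep '[[[0.03,0,0],0],[[0.03,0,0],0],[[0.02,0,0],0],[[0.016,0,0],0],[[0,0,0],0],[[0,0,0],0],[[0,0,0],0],[[0,0,0],0]]'
python3 -m creep '[[[0,0,0],0],[[0,0,0],0],[[0,0,0],0],[[0,0,0],0],[[0,0,0],0],[[0,0,0],0],[[0,0,0],0],[[0,0,0],0]]' -1
python3 -m creep '[[[-0.02,0,0],0],[[-0.02,0,0],0],[[-0.03,0,0],0],[[-0.03,0,0],0],[[-0.03,0,0],0],[[0,0,0],-8],[[0,0,0],-8],[[0,0,0],-8]]'
python3 -m creep '[[[0,0,0],-9.1],[[0,0,0],-9.1],[[0,0,0],-9.1],[[0,0,0],-9.1],[[0,0,0],-9.1],[[0,0,0],-9.1],[[0,0,0],-9.1],[[0,0,0],-9.1]]' >/dev/null
python3 -m creep '[[[0,0,0],-7.5],[[0,0,0],-7.5],[[0,0,0],0],[[0,0,0],0],[[0,0,0],0],[[0,0,0],0],[[0,0,0],0],[[0,0,0],0]]'
python3 -c "
from h import *
delta(.5397-.039,.0056+.0675,.110,30)"
```

```text
time: 83.5
eef_pos: [0.505, 0.2755, 0.0289]
tcp_rot: [[0.001, 0.139, -0.99], [0.0, -0.99, -0.139], [-1.0, -0.0, -0.001]]
wrist_force: [1.0, -0.5, 0.1]
width: 0.051
time: 84.5
eef_pos: [0.5048, 0.2754, 0.0283]
tcp_rot: [[0.0, 0.139, -0.99], [0.0, -0.99, -0.139], [-1.0, -0.0, -0.0]]
wrist_force: [-0.3, 0.5, 3.4]
width: 0.0109
time: 85.5
eef_pos: [0.5049, 0.2754, 0.1599]
tcp_rot: [[0.001, 0.534, -0.846], [0.001, -0.846, -0.534], [-1.0, 0.0, -0.002]]
wrist_force: [0.4, -0.2, -1.5]
width: 0.011
time: 87.5
eef_pos: [0.5047, 0.2754, 0.1582]
tcp_rot: [[-0.0, 0.868, 0.497], [-0.0, 0.497, -0.868], [-1.0, -0.0, -0.0]]
wrist_force: [0.2, 1.1, -1.1]
width: 0.0109
pos [0.5047 0.2754 0.1582] phi 29.77 q6 -5.8 F [ 0.2  1.1 -1.1] w 0.0109 t 87.5
shift mm [  48.2 -103.9  173.6] roll -0.23
```

Underside is at about 0.13, clear of the stack top (0.076). Nested TCP height: 0.028 + 0.048 = 0.076.

```bash

python3 -m creep '[[[0,-0.013,0.0217],0],[[0,-0.013,0.0217],0],[[0,-0.013,0.0217],0],[[0,-0.013,0.0217],0],[[0,-0.013,0.0217],0],[[0,-0.013,0.0217],0],[[0,-0.013,0.0217],0],[[0,-0.0129,0.0217],0]]' >/dev/null
python3 -m creep '[[[0.01,0,0],0],[[0.02,0,0],0],[[0.01,0,0],0],[[0.008,0,0],0],[[0,0,0],0],[[0,0,0],0],[[0,0,0],0],[[0,0,0],0]]' >/dev/null
python3 -c "
from h import *
delta(.5397-.039,.0056+.0675,.077,30)"
```

```text
pos [0.501  0.0731 0.1106] phi 29.78 q6 -26.8 F [-0.   0.1 -1. ] w 0.0112 t 89.5
shift mm [33.6 -0.2 -0.2] roll -0.22
```

```bash

python3 -m creep '[[[0.006,0,0],0],[[0.006,0,0],0],[[0.006,0,0],0],[[0.002,0,0],0],[[0,0,0],0],[[0,0,0],0],[[0,0,0],0],[[0,0,0],0]]' >/dev/null; python3 m.py
python3 -m creep '[[[0.004,0,0],0],[[0.004,0,0],0],[[0.003,0,0],0],[[0.002,0,0],0],[[0.001,0,0],0],[[0,0,0],0],[[0,0,0],0],[[0,0,0],0]]' >/dev/null; python3 m.py
python3 -m creep '[[[0,0,0],0],[[0,0,0],0],[[0,0,0],0],[[0,0,0],0],[[0,0,0],0],[[0,0,0],0],[[0,0,0],0],[[0,0,0],0]]' -0.3 ; python3 m.py
python3 -m creep '[[[-0.02,0,0],0],[[-0.03,0,0],0],[[-0.03,0,0],0],[[-0.04,0,0],0],[[-0.04,0,0],0],[[-0.03,0,0],0],[[0,0,0],0],[[0,0,0],0]]' >/dev/null
python3 -m creep '[[[0,0,-0.03],0],[[0,0,-0.03],0],[[0,0,-0.03],0],[[0,0,-0.03],0],[[0,0,-0.03],0],[[0,0,-0.03],0],[[0,0,0],0],[[0,0,0],0]]'
python3 stack.py -61 59 -121 119
python3 cmp.py pics/o.png
python3 - <<'E'
from h import *
from bench import ctrl
t=[]
for n,r in (("scene",(300,250)),("side",(330,245))):
    s=ctrl.snapshot(n); c=s["color"][:,:,::-1]
    if n=="scene": t.append(cv2.resize(c[120:350,80:480],(700,400)[:2] if 0 else (480,276)))
    else: t.append(cv2.resize(c[130:400,140:540],(480,324)))
    uv=P(s,np.array([.539,.006,.05])).astype(int); z=cv2.resize(c[uv[1]-45:uv[1]+45,uv[0]-45:uv[0]+45],(t[-1].shape[0],)*2,interpolation=2); t[-1]=np.hstack([t[-1],z[:, :300] if z.shape[1]>=300 else cv2.copyMakeBorder(z,0,0,0,300-z.shape[1],0)])
cv2.imwrite("pics/p.png",np.vstack(t))
E
```

```text
phi 29.8 z 0.0904 M [0.059 0.08  0.039] F [-1.  -0.5 -0.9] tau6 8.207947985283681e-05
phi 29.8 z 0.0764 M [ 0.099  0.271 -0.001] F [-1.6  0.8  3.1] tau6 -0.054603255121037364
time: 92.5
eef_pos: [0.5008, 0.0731, 0.0763]
tcp_rot: [[0.0, 0.868, 0.497], [-0.0, 0.497, -0.868], [-1.0, 0.0, 0.0]]
wrist_force: [-0.0, -0.4, -0.0]
width: 0.03
phi 29.8 z 0.0763 M [0.04  0.    0.054] F [-0.  -0.4 -0. ] tau6 -6.256836286411271e-05
time: 94.5
eef_pos: [0.4114, 0.2289, 0.2656]
tcp_rot: [[-0.001, 0.868, 0.497], [-0.001, 0.497, -0.868], [-1.0, -0.001, 0.0]]
wrist_force: [-0.3, 0.5, 0.3]
width: 0.0296
scene dz 0 [0.5362 0.0056 0.0191] 0.0907
scene dz 0.003 [0.5371 0.0058 0.0088] 0.1004
scene dz 0.006 [0.5375 0.006  0.0093] 0.1172
scene dz 0.009 [0.5378 0.0064 0.0012] 0.1406
scene dz 0.012 [ 0.5386  0.0067 -0.0054] 0.1651
side dz 0 [0.5421 0.0082 0.014 ] 0.0982
side dz 0.003 [0.541  0.0077 0.0241] 0.1152
side dz 0.006 [0.5403 0.0062 0.036 ] 0.1375
side dz 0.009 [0.5394 0.0052 0.0464] 0.1658
side dz 0.012 [0.5384 0.0043 0.059 ] 0.1965
scene edge h mm 16 [165 182 177 158 123 112 107  87  47  40  45  47]
scene edge h mm 7 [163 163 110  50  45  48  50  50  50  51  51  52]
side edge h mm 18 [180 165 152 150 153 148  64  15   3   8  11  10]
side edge h mm 5 [148 112  47   6   2   5   5   6   7   6   6   5]
```

View pics/p.png

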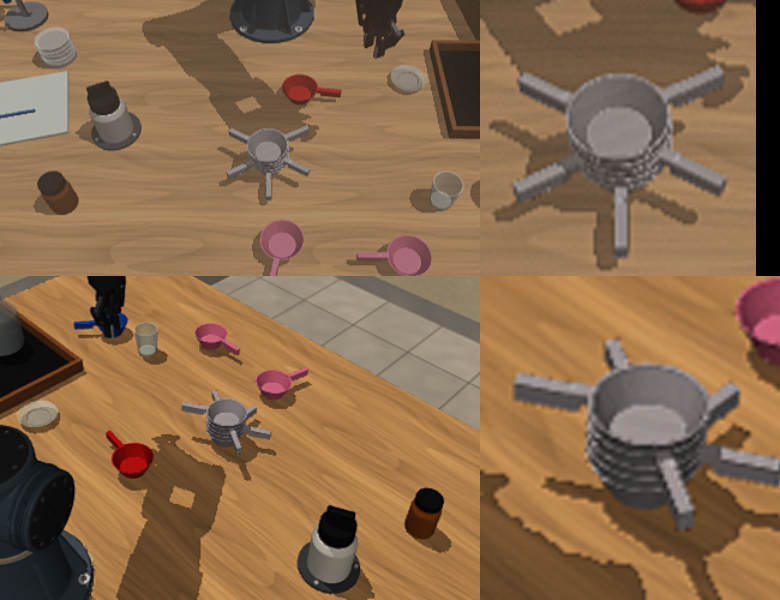

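```bash
python3 -c "
from bench import ctrl
print(ctrl.finish_job())"
```

```text
the job is handed in; nothing more can be done
None
```

The bench is cleared and the job is handed in, at about 95 s of the 210 s allowed. The finish call gives no verdict, so what follows rests on my own checks.

**Cap:** I set it on the canister and turned it back about 50° until it dropped in and met the back stop. Then I turned it clockwise to a hard stop, where the wrist moment rose to 3.9 N m. In the images its lower edge went from about 17 mm to about 10 mm and then to 5–6.5 mm. The true home height is 2.5 mm, so these image heights read a few mm high. The drop on turning home was 5 mm in the side view but only 3–4 mm in the scene view. I take it as home because of the hard stop and the side view.

**Pans:** all four loose grey pans are in the base pan, with handles at about ±60° and ±120° from the base handle. After each placing, the silhouette fit matched "fully nested" best in both cameras, and the base pan had not moved. The last pictures show an upright, even stack.

**Left alone:** the seed jar, dish, cup and the coloured pans were not touched. The robot is clear of everything. No pan was found knocked aside: each was where first measured, to within a few mm, when I went to pick it up.

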